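# Put the cooker spares away and lock the drawer

## Robot

A 6-joint arm with a two-finger parallel gripper is mounted at the origin on the work surface. World frame = base frame: x ahead of the robot, y to its left, z up, the work surface at z = 0. Lengths are in mm, angles in rad, forces in N, time in s.
With the tool pointing down it reaches from about 325 to 850 mm from the base axis. Payload 4.4 kg.
Tool frame: the origin (TCP) lies at the very end of the fingers, on their centre line; the grasp point (between the pads) lies ctrl.tcp_to_grasp behind it (ctrl.tcp_to_grasp is the distance from the TCP to the grasp point, in mm); z points along the fingers, y is the direction in which the jaws open and shut (so a half turn about z gives the same grasp; the last joint's range is limited). The gripper opens to 94 mm and grips with 3 to 60 N. Pads are 16 mm wide; open, the fingers measure 119 mm over their backs; the gripper's body (75 mm by 177 mm) begins 78 mm behind the grasp point.
Start: joints at [-1.343, 0.207, 1.542, -0, 1.393, -0.15], TCP at [212.626, -534.244, 205.447] pointing down, gripper open.
Joint ranges: [-2.73, 2.73], [-0.86, 2.22], [0.23, 2.46], [-1.11, 4.25], [0.08, 2.63], [-2.82, 2.82]. Speed limits (rad/s): [2.79, 2.79, 3.14, 3.14, 3.14, 3.14].

## Interface

Orientations are given as a unit quaternion [x, y, z, w].
In Python, from rig import ctrl, vision, workorder gives the robot as it stands. The module is installed in compiled form; this text tells all that it offers.
- The arm moves only by the tool carry_out, never from a script. Its argument "deltas" is a list that holds one entry, the list of rows, each a list of 5 numbers: the shift along the tool's x, y, z in cm, then the turn about the tool's z in degrees, then the closure, from 0 (fully open) to 1 (shut). In form: [[[tx, ty, tz, spin, grip], ...]]. A call has 1 to 8 rows; each row is the pose to reach, as a shift and turn from the pose commanded when the call began, along the tool's axes at that moment; what a row does not reach only later rows make up. A row lasts 1/8 s, in which the tool goes at most 62.5 mm and 10.7 degrees, less where a joint would pass 70% of its speed; a pose out of reach is approached as far as the arm can. A call with a gripper value outside its range is refused whole. The fingers move at their own pace and stop on an object; "force" is the grip in N (left out, the last holds). Time passes only in rows, so rows that repeat a pose let the fingers close. It gives the time, the measured TCP pose, the force and the opening at its end, in the units of the state.
- ctrl.read_state(): the state, without advancing time (a new reading comes with each control period).
- vision.snapshot(name): name is "side" or "top" or "wrist"; returns a dict with "pixels" (400x640x3 uint8, blue, green, red), "depth" (400x640 float32, mm along the optical axis (not along the pixel's ray), 0 where there is no reading), "fx", "fy", "cx", "cy" (pixels), "world_from_camera" (4x4, takes a point from camera to world coordinates). Camera axes: x right, y up, looking along -z (the intrinsics and any distortion apply to the point x, -y, -z); pixel columns grow to the right and rows downward; lengths in mm; the calibration is good to about 2 mm. The wrist camera is an equidistant fisheye: a pixel r from the principal point sees the ray r / f radians off the axis. A picture is of the moment at which its call begins.
- workorder.hand_in(): hands the job in, once; it reports no verdict.
The state is a dict: "time_s": time; "joints": joint angles; "qvel": joint speeds; "joint_torque": joint torques, N m; "ee_pos": TCP position; "ee_rot": TCP orientation; "contact_force": force on the tool from outside, world axes, zero at the start; "moment": the same for the moment, N m; "grip_width": finger opening in mm.
Only numpy, scipy, OpenCV 4.12 (cv2) and the standard library are available. Lean on these libraries where they do the work, as an engineer would, in place of code of your own. Each camera call takes 0.05 s, during which the arm holds its last target.

## Task

Clear the loose cooker spares from the shop counter into the locked parts drawer: lift the red-ball lever out of its left notch and bring it over into the right notch to unlock, pull the drawer out to its stop, and lay every brass weight on the floor of its left compartment and every black handle on the floor of its right one (left and right as seen from the robot), none on top of another. Then push the drawer fully home and bring the lever back down into its left notch to lock it. Leave the other things on the counter where they are.

Things in the scene. Friction and masses are not known exactly. Their poses are not given: they have to be found in the camera images.
- cabinet: low grey-blue counter-top drawer unit, fixed to the counter, not to be moved. Origin at counter height under the middle of the carcass front; x points into the unit (away from the robot), y to the left, z up. Carcass x 0 to 240, y -125 to 125, top at z = 96 mm; on the top, beyond x = 150, stand cartons up to 150 mm. To its right (y -135 to -255, x -70 to 30, 100 mm high) stands the lock box with the lever, whose steel gate plates reach z = 147 mm.
- drawer (a joint): how far the drawer is pulled out towards the robot (along the cabinet's -x), m: 0 fully home, 0.155 at its stop. About 2 N of friction; it stays where left. A catch on the lever holds it shut while the lever leans left; the lever cannot go into its left notch, unless the drawer is fully home.
- drawer_pull (a point): middle of the drawer's bar handle: a horizontal steel bar 10 mm thick, 100 mm long along the cabinet's y, its centre 40 mm in front of the drawer face (35 mm clear behind it), 72 mm above the counter. It moves with the drawer. Axes as the cabinet's. With the drawer home the handle lies at cabinet (-52, 0, 72) mm.
- left_bin (a point): centre of the floor of the drawer's left compartment (yellowish floor), moving with the drawer; axes as the cabinet's. Inside 140 mm along x, 107 along y; walls and divider stand 42 mm above the floor, which is 44 mm above the counter. At its stop the whole compartment is clear of the carcass. What stands over 44 mm above the floor (a weight leaning on another) jams the drawer as it closes.
- right_bin (a point): centre of the floor of the drawer's right compartment (dark grey floor), 111 mm to the right of left_bin; same size and axes.
- selector (a joint): lean of the lever, rad: about -0.34 leaning left towards the drawer (locked notch, red mark), 0 upright, about +0.34 leaning right (unlocked notch, green mark). Its pivot is at cabinet (-20, -195, 60) mm and it swings in the cabinet's y-z plane; from a notch it has about 0.03 rad of side play. In a notch it can only be lifted.
- lift (a joint): how far the lever is pulled up along its own stem out of the gate, m: 0 down in a notch, 0.03 at most. It must be lifted at least 0.018 to pass over the ridge between the notches (0.024 is comfortable). A light spring (2 to 4 N) and its weight pull it down; let go over a notch, it drops in; let go in between, it rests on the ridge.
- ball (a point): centre of the lever's red ball knob, 34 mm in diameter, 165 mm from the pivot plus the lift along the stem; its z axis points up along the stem. Pinched left and right (along the cabinet's y) it is carried surely; pinched front and back it tends to roll out of the fingers during the swing.
- weight1: brass pressure-cooker weight: a flange 34 mm in diameter and 12 mm high, above it a plain cylinder 28 mm in diameter up to 40 mm; about 90 g. Origin in the centre of its underside, z up along its axis. It may be absent.
- weight2: brass pressure-cooker weight: a flange 34 mm in diameter and 12 mm high, above it a plain cylinder 28 mm in diameter up to 40 mm; about 90 g. Origin in the centre of its underside, z up along its axis. It may be absent.
- weight3: brass pressure-cooker weight: a flange 34 mm in diameter and 12 mm high, above it a plain cylinder 28 mm in diameter up to 40 mm; about 90 g. Origin in the centre of its underside, z up along its axis. It may be absent.
- handle1: black plastic pan handle, a bar 70 x 20 x 26 mm (x, y, z) with a narrow steel band; about 60 g. Origin in the centre of its underside, x along its length, z up. It may be absent.
- handle2: black plastic pan handle, a bar 70 x 20 x 26 mm (x, y, z) with a narrow steel band; about 60 g. Origin in the centre of its underside, x along its length, z up. It may be absent.
- gasket: black rubber cooker gasket ring lying flat, outer diameter 76 mm, inner 58, 8 mm high; not part of the job, leave it where it is. Origin in its underside.
- cup: steel cup, 68 mm wide, 70 mm high; not part of the job, leave it where it is. Origin in its underside.
- bottle: green bottle, 64 mm wide, 190 mm high; not part of the job, leave it where it is. Origin in its underside.
- jar: clear jar with an orange cap, 70 mm wide, 100 mm high; not part of the job, leave it where it is. Origin in its underside.
- screwdriver: yellow-handled screwdriver lying on the counter; not part of the job, leave it where it is.
- oilcan: red oil can with a spout, 70 mm wide, 130 mm high; not part of the job, leave it where it is. Origin in its underside.

How it is judged (in metres and radians):
On the way, in this order (a step that is already met when the one before it is completed fails the run):
1. the lever is lifted over and sits down in the right (unlocked) notch (value of joint selector above 0.27 rad and value of joint lift below 0.006 m), for 0.2 s.
2. the drawer is pulled out to its stop (value of joint drawer above 0.148 m), for 0.2 s.
3. every weight present lies on the left compartment's floor and every handle present on the right one's (x of weight1 in the frame of left_bin between -0.069 and 0.069 m and y of weight1 in the frame of left_bin between -0.053 and 0.053 m and z of weight1 in the frame of left_bin between -0.006 and 0.022 m and x of weight2 in the frame of left_bin between -0.069 and 0.069 m and y of weight2 in the frame of left_bin between -0.053 and 0.053 m and z of weight2 in the frame of left_bin between -0.006 and 0.022 m and x of weight3 in the frame of left_bin between -0.069 and 0.069 m and y of weight3 in the frame of left_bin between -0.053 and 0.053 m and z of weight3 in the frame of left_bin between -0.006 and 0.022 m and x of handle1 in the frame of right_bin between -0.069 and 0.069 m and y of handle1 in the frame of right_bin between -0.053 and 0.053 m and z of handle1 in the frame of right_bin between -0.006 and 0.022 m and x of handle2 in the frame of right_bin between -0.069 and 0.069 m and y of handle2 in the frame of right_bin between -0.053 and 0.053 m and z of handle2 in the frame of right_bin between -0.006 and 0.022 m), for 0.2 s.
4. the drawer is pushed fully home (value of joint drawer below 0.005 m), for 0.2 s.
5. the lever is back down in the left (locked) notch (value of joint selector below -0.27 rad and value of joint lift below 0.006 m), for 0.2 s.
At the end, for the whole second after the job is handed in: Every weight present is inside the left compartment and every handle present inside the right one, on the floor (origin less than 22 mm above it) and at rest; the drawer is home (under 5 mm open); the lever is down in its left notch (lean under -0.27 rad, lift under 6 mm) (all of step 3 and all of step 5 and value of joint drawer below 0.005 m and linear speed of each of weight1, weight2, weight3, handle1, handle2 below 0.03 m/s); the robot touches nothing.
It fails at once if one of the other things on the counter is shifted more than 5 cm (distance of any of gasket, cup, bottle, jar, screwdriver, oilcan from where it was at the start of the episode above 0.05 m).
Of weight1, weight2, weight3, handle1, handle2 only 3 to 5 are there at a start; the rules pass over those that are not, and their reading is None.
At some moment in a run one of weight1, weight2, weight3, handle1, handle2 may be knocked a few centimetres aside while the robot is not near it.
Once in a run the grip may slacken for a moment while it holds something.
It also fails if it takes over 210 s, if anything falls off the work surface, if the arm or the gripper's body presses on something with over 40 N, if the wrist force passes 120 N, or if a joint passes its speed limit or range.

## Working session

There is one attempt and no reset: what is moved stays moved. The work goes in short steps, Python scripts to look and compute and a tool call to move; the robot and the scene stay as the last step left them, time stands still between calls to the robot, and variables do not carry over. Pictures are saved under pics/ and viewed, and the job is handed in when it is done.

Besides the shell and the picture viewer there is one more tool, called after ">>>" as name([rows], argument=value, ...), one row to a line, values as JSON. carry_out: Moves the arm, as the interface text tells. Its arguments: {"type":"object","properties":{"deltas":{"type":"array"},"force":{"type":"number"}},"required":["deltas"]}

```bash
ls; mkdir -p pics; python3 - <<'E'
from rig import ctrl, vision, workorder
import cv2
s=ctrl.read_state()
for k,v in s.items(): print(k,v)
print(ctrl.tcp_to_grasp)
for n in ["side","top","wrist"]:
    d=vision.snapshot(n)
    cv2.imwrite(f"pics/a_{n}.png",d["pixels"])
    print(n,d["fx"],d["fy"],d["cx"],d["cy"],d["world_from_camera"].round(3).tolist())
E
```

```text
pics
time_s 0.0
joints [-1.34248248e+00  2.07419478e-01  1.54290111e+00 -1.85383116e-05
  1.39346733e+00 -1.50520940e-01]
qvel [-3.73048296e-04  5.41128866e-04  1.12853429e-03 -5.73845563e-04
  1.75006403e-05 -6.95985542e-04]
joint_torque [ 7.66423436e-04 -3.70875978e+01 -2.81416941e+01  6.98786206e-02
  3.60008958e-02 -1.74857441e-04]
ee_pos [ 212.45177192 -533.47702083  204.31614908]
ee_rot [ 9.82113197e-01  1.88288243e-01 -5.17983411e-05 -1.09644738e-03]
contact_force [-0.68717712  0.30080346 -0.36720552]
moment [ 0.01386806  0.06615992 -0.01636982]
grip_width 94.07506525936932
18.8
side 422.1726175621592 422.1726175621592 311.6807639839725 201.24945552587772 [[-0.751, 0.376, -0.543, -182.894], [-0.66, -0.447, 0.603, 787.056], [-0.016, 0.812, 0.584, 968.226], [0.0, 0.0, 0.0, 1.0]]
top 516.8566232055916 516.8566232055916 316.2813385151889 195.33619039698914 [[0.014, 0.993, -0.114, 359.892], [-1.0, 0.013, -0.011, -37.603], [-0.009, 0.114, 0.993, 1761.384], [0.0, 0.0, 0.0, 1.0]]
wrist 309.70691628693146 309.70691628693146 321.2911574507975 193.1103960588488 [[0.371, 0.89, 0.265, 290.365], [-0.929, 0.356, 0.103, -502.954], [-0.003, -0.284, 0.959, 384.652], [0.0, 0.0, 0.0, 1.0]]
```

View pics/a_side.png

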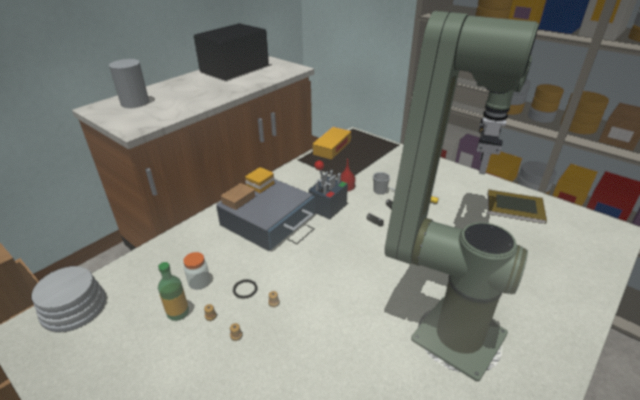

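View pics/a_top.png

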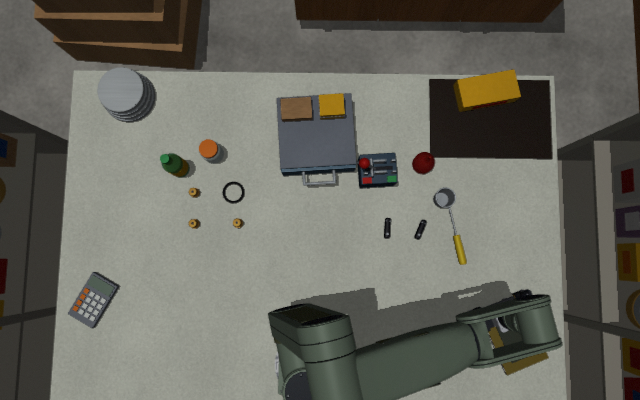

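View pics/a_wrist.png

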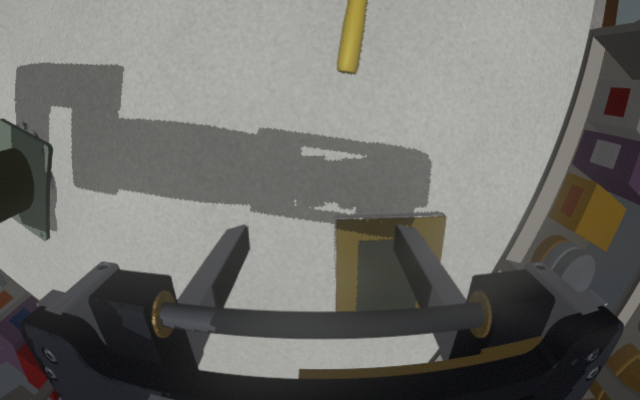

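The top view shows three brass weights near (194,192), (194,224) and (238,223), two black handles at (387,228) and (420,230), the gasket at (233,192), and the cabinet with its front near row 172 and the ball at (365,163). Next I measure these positions.

```bash
cat > h.py <<'E'
import numpy as np, cv2
from rig import ctrl, vision, workorder
from scipy.spatial.transform import Rotation as R
def ray(d,u,v):
    T=d["world_from_camera"]
    p=np.array([(u-d["cx"])/d["fx"],-(v-d["cy"])/d["fy"],-1.0])
    return T[:3,3],T[:3,:3]@p
def onplane(d,u,v,z):
    o,r=ray(d,u,v); return o+r*(z-o[2])/r[2]
def bydepth(d,u,v):
    o,r=ray(d,u,v); return o+r*d["depth"][int(round(v)),int(round(u))]
def cloud(d):
    h,w=d["depth"].shape; u,v=np.meshgrid(np.arange(w),np.arange(h))
    T=d["world_from_camera"]
    p=np.stack([(u-d["cx"])/d["fx"],-(v-d["cy"])/d["fy"],-np.ones_like(u,float)],-1)*d["depth"][...,None]
    return p@T[:3,:3].T+T[:3,3]
def hsv(d): return cv2.cvtColor(d["pixels"],cv2.COLOR_BGR2HSV)
def blobs(m,amin=8,amax=1e9):
    n,l,s,c=cv2.connectedComponentsWithStats(m.astype(np.uint8),connectivity=8)
    return [(i,s[i],c[i],l==i) for i in range(1,n) if amin<=s[i][4]<=amax]
E
python3 - <<'E'
from h import *
d=vision.snapshot("top"); H=hsv(d); C=cloud(d)
cv2.imwrite("pics/top_crop.png",cv2.resize(d["pixels"][80:270,150:480],None,fx=2.4,fy=2.4,interpolation=cv2.INTER_CUBIC))
h,s,v=H[...,0],H[...,1],H[...,2]
roi=np.zeros(h.shape,bool); roi[85:275,150:480]=1
for nm,m in [("brass",(h>8)&(h<25)&(s>110)),("dark",(v<45)),("red",((h<6)|(h>174))&(s>150))]:
    for i,st,c,mm in blobs(m&roi,6):
        z=C[mm][:,2]
        (cx,cy),wh,a=cv2.minAreaRect(np.argwhere(mm)[:,::-1].astype(np.float32))
        print(nm,st[4],c.round(1),"z",np.percentile(z,[10,50,90]).round(0),"rect",np.round([cx,cy,*wh,a],1),"xyz",np.median(C[mm],0).round(0))
E
```

```text
brass 631 [466.6  96.7] z [11. 57. 64.] rect [465.5  98.   26.   27.   90. ] xyz [ 901. -523.   57.]
brass 588 [331.4 105.3] z [138. 146. 151.] rect [331.4 105.8  24.6  25.1  86.2] xyz [838. -63. 146.]
brass 661 [296.  108.7] z [125. 131. 136.] rect [296.  108.8  22.2  30.1  86.4] xyz [828.  50. 131.]
brass 278 [207.8 148.2] z [ 96. 101. 106.] rect [208. 148.  18.  18.  90.] xyz [701. 338. 101.]
brass 98 [182.6 169.2] z [36. 62. 85.] rect [181.8 169.    9.9  17.7  31. ] xyz [635. 425.  62.]
brass 74 [193.9 192.1] z [16. 38. 44.] rect [194. 192.  10.   8.   0.] xyz [564. 393.  38.]
brass 76 [193.9 223.3] z [12. 37. 44.] rect [193.9 223.5   8.7  10.2  76. ] xyz [459. 389.  37.]
brass 68 [237.5 222.8] z [15. 37. 44.] rect [237.5 222.5   8.5   8.5  45. ] xyz [462. 243.  37.]
dark 3002 [452.1 125.2] z [-2.  4.  9.] rect [454.5 121.   72.   49.   90. ] xyz [ 808. -480.    4.]
dark 10 [151.6 105.3] z [10. 12. 23.] rect [151.7 105.1   0.9   8.5  23.2] xyz [869. 559.  12.]
dark 60 [298.1 119.1] z [104. 117. 127.] rect [297.1 119.2   3.   30.3  83.4] xyz [798.  44. 117.]
dark 34 [169.2 161.1] 
[... 1448 characters left out ...]
69. 266.   8.]
dark 13 [435.6 202.1] z [22. 34. 49.] rect [435.6 202.   10.3   2.   60.9] xyz [ 539. -418.   34.]
dark 90 [386.8 227.5] z [18. 24. 31.] rect [386.8 227.5   5.4  19.3   3.4] xyz [ 454. -257.   24.]
dark 90 [419.9 229. ] z [18. 25. 30.] rect [420.  229.    5.6  19.7  21.8] xyz [ 451. -368.   25.]
red 10 [476.3 106.7] z [26. 37. 45.] rect [475.9 106.7   1.4   6.3  78.7] xyz [ 870. -561.   37.]
red 354 [423.2 162.3] z [39. 58. 83.] rect [423.5 162.   19.1  21.9  45. ] xyz [ 670. -373.   58.]
red 96 [363.8 162.9] z [218. 226. 234.] rect [364. 163.  10.  10.  90.] xyz [ 635. -162.  226.]
red 56 [367.1 180.3] z [ 96. 101. 107.] rect [367. 180.   6.   8.  90.] xyz [ 602. -183.  101.]
```

View pics/top_crop.png

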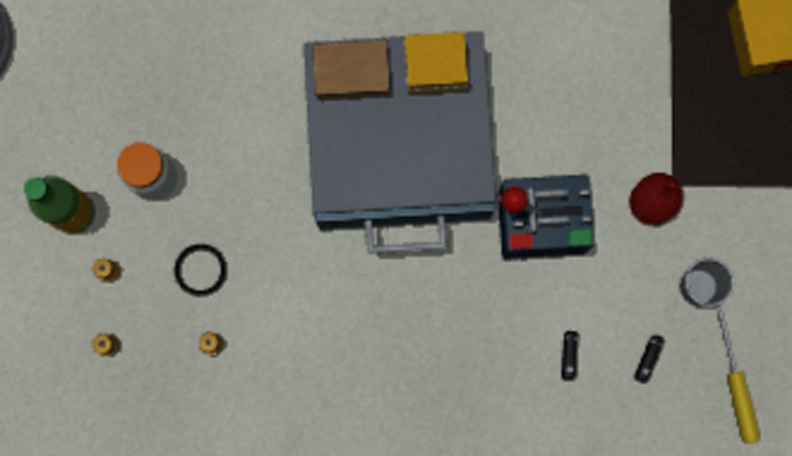

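```bash
python3 - <<'E'
from h import *
d=vision.snapshot("top"); C=cloud(d); H=hsv(d)
P=d["pixels"].astype(int)
print(P[140,310],P[160,320],P[171,318],P[180,330],P[200,300])
top=(H[...,2]>60)&(H[...,0]>100)&(H[...,0]<130)&(H[...,1]>25)
roi=np.zeros(top.shape,bool); roi[90:180,270:362]=1
m=(C[...,2]>60)&roi&(d["depth"]>0)
m[176:]=0
bl=max(blobs(m),key=lambda b:b[1][4]); 
# front edge of top: brightness drop per column
g=cv2.cvtColor(d["pixels"],cv2.COLOR_BGR2GRAY).astype(float)
pts=[]
for u in range(285,352,3):
    col=g[155:178,u]; k=np.argmin(np.diff(col[:20])); pts.append((u,155+k+.5)); 
pts=np.array(pts); print(pts.T)
a=np.polyfit(pts[:,0],pts[:,1],1)
E
```

```text
[95 87 84] [98 90 86] [28 23 15] [138 146 144] [146 156 153]
[[285.  288.  291.  294.  297.  300.  303.  306.  309.  312.  315.  318.
  321.  324.  327.  330.  333.  336.  339.  342.  345.  348.  351. ]
 [171.5 171.5 171.5 171.5 170.5 170.5 170.5 170.5 170.5 170.5 169.5 169.5
  169.5 169.5 169.5 168.5 168.5 168.5 168.5 168.5 167.5 167.5 167.5]]
```

```bash
python3 - <<'E'
from h import *
d=vision.snapshot("top")
cv2.imwrite("pics/cab.png",cv2.resize(d["pixels"][85:195,265:405],None,fx=5.6,fy=5.4,interpolation=cv2.INTER_NEAREST))
E
```

```text
(no output)
```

View pics/cab.png

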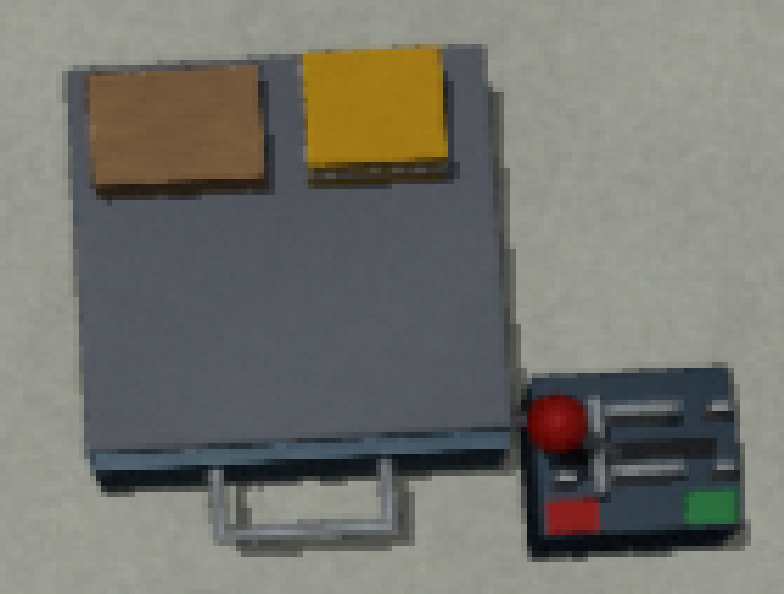

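```bash
python3 - <<'E'
from h import *
d=vision.snapshot("top")
def c2p(a,b): return 265+a/5.6-.5+.0, 85+b/5.4-.5
Q=[(88,451),(511,430),(486,44),(66,70)]
L=np.array([[0,125],[0,-125],[240,-125],[240,125]],float)
W=np.array([onplane(d,*c2p(*q),96)[:2] for q in Q]); print(W.round(1))
e=W-np.roll(W,-1,0); print(np.linalg.norm(e,axis=1).round(1))
# rigid fit
lc,wc=L.mean(0),W.mean(0); A=(L-lc); B=(W-wc)
th=np.arctan2((A[:,0]*B[:,1]-A[:,1]*B[:,0]).sum(),(A*B).sum())
Rm=np.array([[np.cos(th),-np.sin(th)],[np.sin(th),np.cos(th)]])
t=wc-Rm@lc; print("yaw",th,np.degrees(th),"origin",t)
print("res",(W-(L@Rm.T+t)).round(1))
f=lambda p: Rm@np.array(p[:2])+t
ball=f((-20,-140)); print("ball pred",ball)
print("handle pred",f((-52,0)), "meas", onplane(d,*c2p(313,537-3),77))
H=hsv(d); m=((H[...,0]<6)|(H[...,0]>174))&(H[...,1]>130)
for i,st,c,mm in blobs(m):
    print(st,c)
# ball: center pixel on plane z~218
print("ball meas",onplane(d,363.9,162.9,216))
print("green",onplane(d,*c2p(711,507),100),"red",onplane(d,*c2p(572,516),100))
s=vision.snapshot("side")
cv2.imwrite("pics/side_lock.png",cv2.resize(s["pixels"][150:255,210:350],None,fx=5.6,fy=5.6,interpolation=cv2.INTER_CUBIC))
E
```

```text
[[ 639.5   99.7]
 [ 655.5 -146.7]
 [ 895.7 -130.6]
 [ 876.4  118. ]]
[246.9 240.7 249.3 237.6]
yaw 0.07147981315184622 4.095491613984503 origin [647.08794522 -23.43318832]
res [[ 1.4 -1.5]
 [-0.5  1.4]
 [ 0.3  0.4]
 [-1.1 -0.3]]
ball pred [ 637.13767141 -164.50406431]
handle pred [595.22073212 -27.14697421] meas [593.20162413 -32.06161245  77.        ]
[473 101  33   8  50] [489.3 104.3]
[413 152  21  22 362] [423.10497238 162.35082873]
[359 158  11  11  98] [363.85714286 162.90816327]
[621 169  13  24 262] [627.23282443 180.58396947]
[362 177  10   7  61] [366.96721311 180.01639344]
[  0 259   7  35 203] [  2.48768473 274.4679803 ]
[630 347  10  22 184] [634.71195652 357.4673913 ]
[624 378  16  22 268] [630.87686567 386.71268657]
ball meas [ 638.27974839 -163.45868473  216.        ]
green [ 609.3538225  -262.41730934  100.        ] red [ 602.86158634 -182.00160458  100.        ]
```

View pics/side_lock.png

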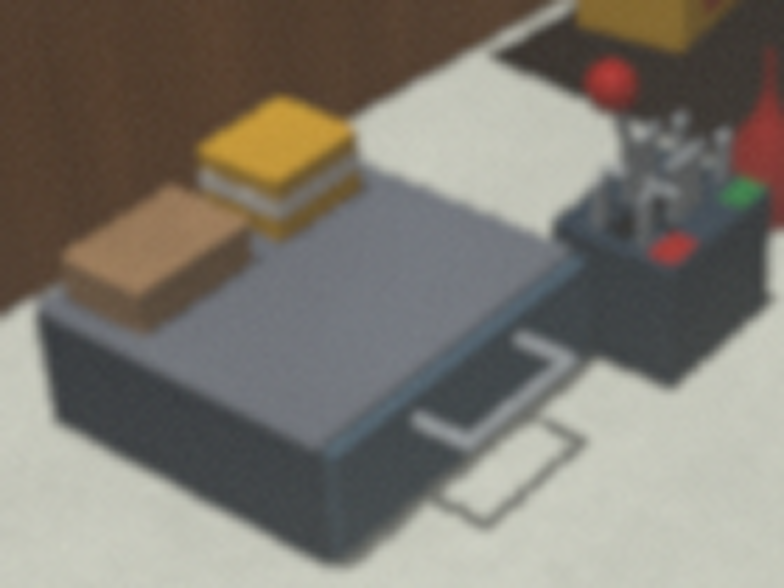

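The cabinet fit has a 1.5 mm residual, and the predicted and measured ball positions agree at about (638,-164,216). I'll add a delta helper and move over the ball.

```bash
cat >> h.py <<'E'
TH=0.0715; O=np.array([647.1,-23.4])
RC=np.array([[np.cos(TH),-np.sin(TH)],[np.sin(TH),np.cos(TH)]])
def cab(x,y,z): return np.array([*(RC@np.array([x,y])+O),z])
def incab(p): return np.array([*(RC.T@(np.array(p[:2])-O)),p[2]])
def psi():
    Rm=R.from_quat(ctrl.read_state()["ee_rot"]).as_matrix(); return np.degrees(np.arctan2(Rm[1,0],Rm[0,0]))
def delta(targets):
    "targets: list of (xyz world TCP, psi deg or None) -> rows in tool axes, cm/deg"
    s=ctrl.read_state(); Rm=R.from_quat(s["ee_rot"]).as_matrix(); p0=psi()
    print("t",round(s["time_s"],2),"tcp",s["ee_pos"].round(1) if hasattr(s["ee_pos"],'round') else s["ee_pos"],"psi",round(p0,1),"w",round(s["grip_width"],1),"F",np.round(s["contact_force"],1))
    for t,p in targets:
        dd=Rm.T@(np.array(t)-np.array(s["ee_pos"]))/10
        sp=0 if p is None else p0-p
        print("  ",dd.round(2),"spin",round(sp,1),"dist",np.linalg.norm(dd).round(1))
E
python3 - <<'E'
from h import *
b=np.array([637.7,-164,216-18.8])
delta([(b+[0,0,70],4.1),(b,4.1)])
E
```

```text
t 0.4 tcp [ 212.6 -534.1  205.3] psi 21.7 w 94.0 F [-0.7 -0.3 -0.4]
   [ 53.18 -18.67  -6.18] spin 17.6 dist 56.7
   [ 53.18 -18.67   0.82] spin 17.6 dist 56.4
```

>>> carry_out([
  [[5,-2,-6.2,4,0],[11,-4,-6.2,9,0],[17,-6,-6.2,14,0],[23,-8,-6.2,17.6,0],[29,-10,-6.2,17.6,0],[35,-12,-6.2,17.6,0],[41,-14.3,-6.2,17.6,0],[46,-16,-6.2,17.6,0]],
])

```text
time_s: 1.4
ee_pos: [574.8, -220.4, 267.7]
ee_rot: [0.999, 0.036, 0.0, 0.0]
contact_force: [0.5, -0.9, 0.3]
grip_width: 93.8
```

```bash
python3 - <<'E'
from h import *
b=np.array([637.7,-164,216-18.8])
delta([(b+[0,0,70],4.1),(b,4.1)])
E
```

```text
t 1.4 tcp [ 574.8 -220.4  267.7] psi 4.1 w 93.8 F [ 0.5 -0.9  0.3]
   [ 6.68 -5.17  0.05] spin 0.0 dist 8.4
   [ 6.67 -5.18  7.05] spin 0.0 dist 11.0
```

>>> carry_out([
  [[3.4,-2.6,0,0,0],[6.7,-5.2,0,0,0],[6.7,-5.2,0,0,0],[6.7,-5.2,2.5,0,0],[6.7,-5.2,5,0,0],[6.7,-5.2,7,0,0],[6.7,-5.2,7,0,0.3]],
])

```text
time_s: 2.28
ee_pos: [634.7, -165.4, 195.1]
ee_rot: [0.999, 0.035, -0.002, -0.001]
contact_force: [0.1, 0.1, 0.4]
grip_width: 87.0
```

```bash
python3 - <<'E'
from h import *
b=np.array([637.7,-164,216-18.8])
delta([(b,4.1)])
for n in ["wrist"]:
    d=vision.snapshot(n); cv2.imwrite(f"pics/b_{n}.png",d["pixels"])
E
```

```text
t 2.27 tcp [ 634.7 -165.4  195.1] psi 4.1 w 87.0 F [0.1 0.1 0.4]
   [ 0.31 -0.12 -0.21] spin -0.0 dist 0.4
```

View pics/b_wrist.png

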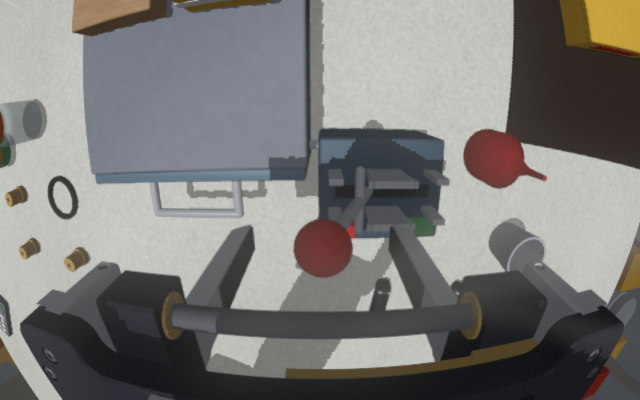

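The wrist view shows the ball (323,248) centred between the fingertips at about 245 and 400. I'll close on it.

>>> carry_out([
  [[0.3,-0.1,-0.2,0,0.4],[0.3,-0.1,-0.2,0,0.55],[0.3,-0.1,-0.2,0,0.8],[0.3,-0.1,-0.2,0,1],[0.3,-0.1,-0.2,0,1],[0.3,-0.1,-0.2,0,1]],
], force=25)

```text
time_s: 3.08
ee_pos: [639.5, -165.1, 199.4]
ee_rot: [0.999, 0.036, 0.0, 0.001]
contact_force: [0.2, -3.0, -0.6]
grip_width: 33.0
```

```bash
python3 - <<'E'
from h import *
b=np.array([637.7,-164,216-18.8])
delta([(b,4.1)])
s=ctrl.read_state(); print("cab",incab(s["ee_pos"]))
piv=cab(-20,-195,60)
g=lambda th,l: cab(-20,-195-np.sin(th)*(165+l),60+np.cos(th)*(165+l)-18.8)
T=[(-.34,0),(-.34,13),(-.34,26),(-.25,26),(-.17,26),(-.085,26),(0,26),(.085,26),(.17,26),(.25,26),(.34,26),(.34,13),(.34,0)]
delta([(g(*t),4.1) for t in T])
E
```

```text
t 3.08 tcp [ 639.5 -165.1  199.4] psi 4.1 w 33.0 F [ 0.2 -3.  -0.6]
   [-0.17 -0.12  0.22] spin -0.0 dist 0.3
cab [ -17.70842997 -140.77888954  199.41898144]
t 3.08 tcp [ 639.5 -165.1  199.4] psi 4.1 w 33.0 F [ 0.2 -3.  -0.6]
   [-0.23 -0.08  0.27] spin -0.0 dist 0.4
   [-0.23 -0.51 -0.96] spin -0.0 dist 1.1
   [-0.23 -0.94 -2.19] spin -0.0 dist 2.4
   [-0.23  0.7  -2.68] spin -0.0 dist 2.8
   [-0.23  2.2  -3.  ] spin -0.0 dist 3.7
   [-0.23  3.81 -3.2 ] spin -0.0 dist 5.0
   [-0.23  5.43 -3.27] spin -0.0 dist 6.3
   [-0.23  7.05 -3.2 ] spin -0.0 dist 7.7
   [-0.23  8.66 -2.99] spin -0.0 dist 9.2
   [-0.23 10.15 -2.67] spin -0.0 dist 10.5
   [-0.23 11.8  -2.16] spin -0.0 dist 12.0
   [-0.23 11.36 -0.94] spin -0.0 dist 11.4
   [-0.23 10.92  0.28] spin -0.0 dist 10.9
```

>>> carry_out([
  [[0,-0.25,-0.7,0,1],[0,-0.5,-1.4,0,1],[0,-0.75,-2.1,0,1],[0,-0.85,-2.45,0,1],[0,-0.85,-2.45,0,1]],
])

```text
time_s: 3.7
ee_pos: [638.8, -155.7, 224.2]
ee_rot: [0.999, 0.036, 0.0, 0.0]
contact_force: [-0.3, -5.2, -2.4]
grip_width: 32.7
```

```bash
python3 - <<'E'
from h import *
g=lambda th,l: cab(-20,-195-np.sin(th)*(165+l),60+np.cos(th)*(165+l)-18.8)
T=[(-.34,26),(-.17,26),(0,26),(.17,26),(.34,26),(.34,0)]
delta([(g(*t),4.1) for t in T])
d=vision.snapshot("wrist"); cv2.imwrite("pics/c_wrist.png",d["pixels"])
E
```

```text
t 3.7 tcp [ 638.8 -155.7  224.2] psi 4.1 w 32.7 F [-0.3 -5.2 -2.4]
   [-0.23 -0.01  0.29] spin 0.0 dist 0.4
   [-0.23  3.13 -0.52] spin 0.0 dist 3.2
   [-0.23  6.36 -0.8 ] spin 0.0 dist 6.4
   [-0.23  9.6  -0.52] spin 0.0 dist 9.6
   [-0.23 12.73  0.3 ] spin 0.0 dist 12.7
   [-0.23 11.86  2.75] spin 0.0 dist 12.2
```

View pics/c_wrist.png

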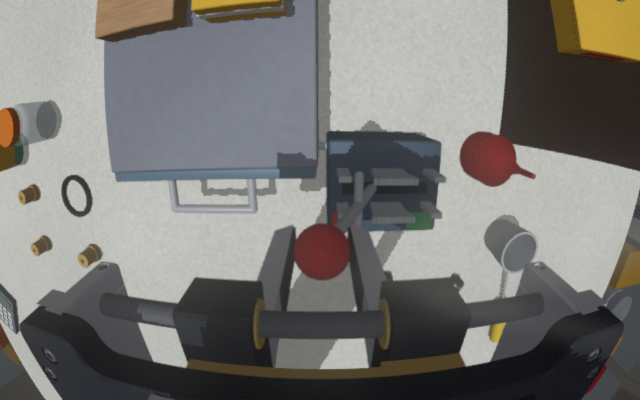

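>>> carry_out([
  [[0,1.6,-0.5,0,1],[0,3.2,-0.8,0,1],[0,4.8,-1.0,0,1],[0,6.4,-1.1,0,1],[0,8.0,-1.0,0,1],[0,9.6,-0.8,0,1],[0,11.2,-0.5,0,1],[0,12.7,0,0,1]],
])

```text
time_s: 4.75
ee_pos: [648.2, -283.1, 224.1]
ee_rot: [0.999, 0.036, 0.0, -0.0]
contact_force: [0.7, 6.0, -1.2]
grip_width: 32.9
```

```bash
python3 - <<'E'
from h import *
g=lambda th,l: cab(-20,-195-np.sin(th)*(165+l),60+np.cos(th)*(165+l)-18.8)
T=[(.34,26),(.34,0)]
delta([(g(*t),4.1) for t in T])
d=vision.snapshot("wrist"); cv2.imwrite("pics/d_wrist.png",d["pixels"])
E
```

```text
t 4.75 tcp [ 648.2 -283.1  224.1] psi 4.1 w 32.9 F [ 0.7  6.  -1.2]
   [-0.26 -0.04  0.28] spin 0.0 dist 0.4
   [-0.26 -0.91  2.73] spin 0.0 dist 2.9
```

View pics/d_wrist.png

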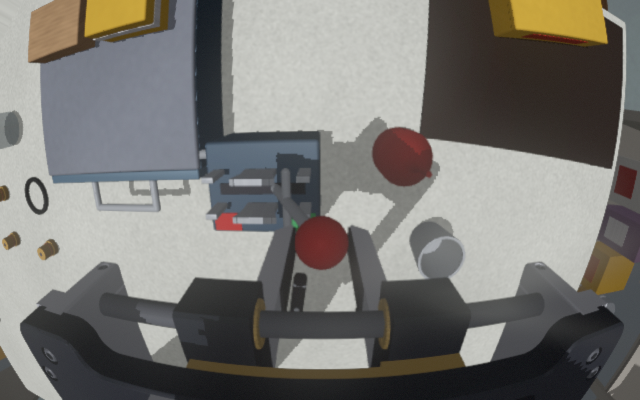

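>>> carry_out([
  [[0,-0.3,0.7,0,1],[0,-0.55,1.4,0,1],[0,-0.8,2.1,0,1],[0,-0.9,2.45,0,1],[0,-0.9,2.5,0,1],[0,-0.9,2.5,0,1]],
])

```text
time_s: 5.55
ee_pos: [649.9, -278.9, 210.0]
ee_rot: [0.999, 0.035, 0.005, 0.007]
contact_force: [-5.8, -0.1, 21.6]
grip_width: 32.8
```

```bash
python3 - <<'E'
from h import *
g=lambda th,l: cab(-20,-195-np.sin(th)*(165+l),60+np.cos(th)*(165+l)-18.8)
T=[(.34,0)]
delta([(g(*t),4.1) for t in T])
E
```

```text
t 5.55 tcp [ 649.9 -278.9  210. ] psi 4.0 w 32.8 F [-5.8 -0.1 21.6]
   [-0.46 -0.52  1.31] spin -0.1 dist 1.5
```

```bash
python3 - <<'E'
from h import *
s=ctrl.read_state(); p=incab(s["ee_pos"]); print(p); 
b=p+[0,0,18.8-2.7]; v=np.array([-(b[1]+195),b[2]-60]); print("th",np.arctan2(*v),"lift",np.hypot(*v)-165)
d=vision.snapshot("wrist"); cv2.imwrite("pics/e_wrist.png",d["pixels"])
d=vision.snapshot("side"); cv2.imwrite("pics/e_side.png",cv2.resize(d["pixels"][120:230,280:420],None,fx=5.6,fy=5.4,interpolation=cv2.INTER_CUBIC))
E
```

```text
[ -15.49041841 -255.04305355  209.99993558]
th 0.3468718101211144 lift 11.619242666475628
```

View pics/e_wrist.png

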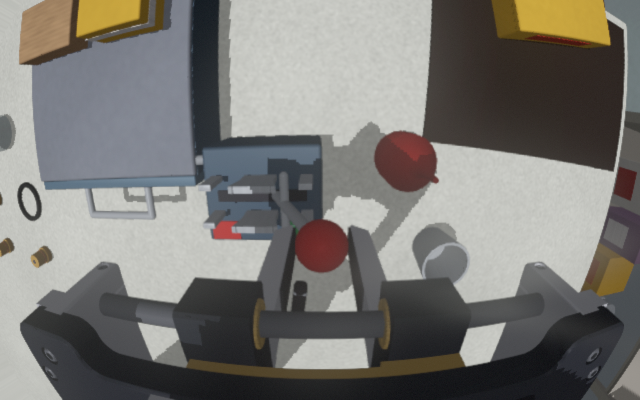

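View pics/e_side.png

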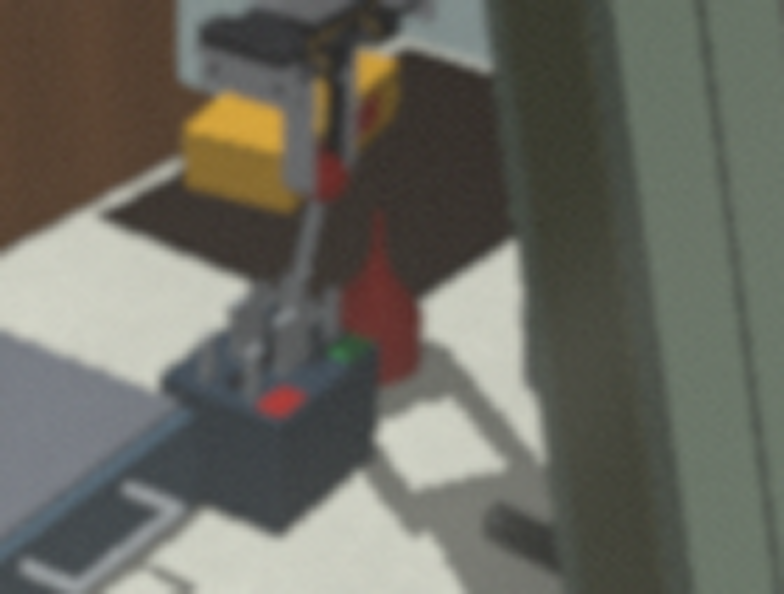

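The lever leans right at about 0.347 rad but is wedged at about 11 mm of lift. I'll relax the push and let it drop in by itself.

>>> carry_out([
  [[0,0.1,-0.8,0,1],[0,0.1,-0.8,0,1],[0,0.1,-0.8,0,0.5],[0,0.1,-0.8,0,0.4],[0,0.1,-0.8,0,0.3]],
])

```text
time_s: 6.28
ee_pos: [646.9, -274.1, 205.6]
ee_rot: [0.999, 0.036, -0.001, -0.0]
contact_force: [-0.1, -0.1, 0.3]
grip_width: 59.3
```

```bash
python3 - <<'E'
from h import *
delta([])
d=vision.snapshot("wrist"); cv2.imwrite("pics/f_wrist.png",d["pixels"])
t=vision.snapshot("top"); cv2.imwrite("pics/f_top.png",cv2.resize(t["pixels"][140:200,340:440],None,fx=8,fy=8,interpolation=cv2.INTER_CUBIC))
E
```

```text
t 6.28 tcp [ 646.9 -274.1  205.6] psi 4.1 w 59.3 F [-0.1 -0.1  0.3]
```

View pics/f_wrist.png

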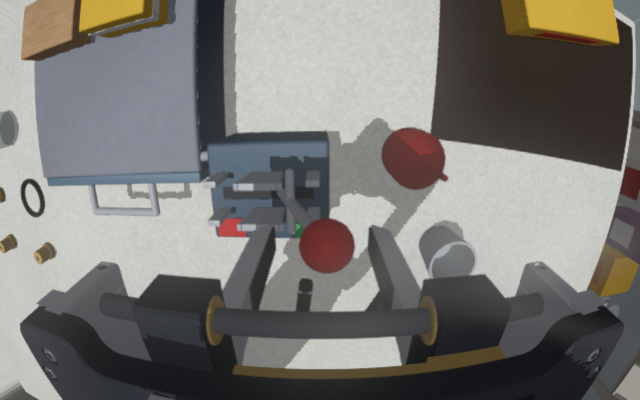

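```bash
cat >> h.py <<'E'
def wray(d,u,v):
    x,y=(u-d["cx"])/d["fx"],(v-d["cy"])/d["fy"]; r=np.hypot(x,y)
    s=np.sin(r)/r if r>1e-9 else 1.0
    p=np.array([x*s,-y*s,-np.cos(r)]); T=d["world_from_camera"]
    return T[:3,3],T[:3,:3]@p,p
def wdepth(d,u,v,z=None):
    o,r,p=wray(d,u,v); z=d["depth"][int(round(v)),int(round(u))] if z is None else z
    return o+r*z/(-p[2])
def wplane(d,u,v,z):
    o,r,p=wray(d,u,v); return o+r*(z-o[2])/r[2]
def wball(d):
    H=hsv(d); m=((H[...,0]<6)|(H[...,0]>174))&(H[...,1]>130)
    bl=[b for b in blobs(m,400) if 230<b[2][0]<420 and b[2][1]>200]
    b=max(bl,key=lambda b:b[1][4]); c=b[2]
    o,r,p=wray(d,*c); z=d["depth"][int(c[1]),int(c[0])]/(-p[2])
    P=o+r*(z+17); q=incab(P); v=(-(q[1]+195),q[2]-60)
    print("ball px",c.round(1),"cab",q.round(1),"th",round(np.arctan2(*v),3),"lift",round(np.hypot(*v)-165,1))
E
python3 - <<'E'
from h import *
wball(vision.snapshot("wrist"))
E
```

```text
ball px [322.1 242.4] cab [ -16.3 -250.3  215.1] th 0.343 lift -0.3
```

The lever is down in the right notch: the wrist depth gives a lean of 0.343 and lift of about 0. Next is the drawer handle.

```bash
python3 - <<'E'
from h import *
delta([((646.9,-274,270),4.1),((594.5,-28,160),94.1)])
E
```

```text
t 6.42 tcp [ 647.1 -274.1  206.2] psi 4.1 w 65.5 F [-0.9 -0.1 -0.5]
   [-0.03 -0.01 -6.38] spin 0.0 dist 6.4
   [ -3.48 -24.92   4.64] spin -90.0 dist 25.6
```

>>> carry_out([
  [[0,0,-3.5,0,0.1],[0,0,-6.5,0,0.1],[0,-4,-7,-9,0.3],[-1,-10,-7,-19,0.4],[-2,-15,-7,-29,0.5],[-3,-20,-6,-39,0.55],[-3.5,-24.9,-4,-49,0.58],[-3.5,-24.9,-2,-59,0.58]],
])

```text
time_s: 7.42
ee_pos: [594.0, -24.8, 226.9]
ee_rot: [0.849, 0.528, 0.0, -0.0]
contact_force: [1.3, -1.0, 0.6]
grip_width: 39.2
```

```bash
python3 - <<'E'
from h import *
delta([((594.5,-28,160),94.1)])
E
```

```text
t 7.42 tcp [594.  -24.8 226.9] psi 63.7 w 39.2 F [ 1.3 -1.   0.6]
   [-0.28  0.18  6.69] spin -30.4 dist 6.7
```

>>> carry_out([
  [[-0.1,0,2,-10.2,0.6],[-0.2,0.1,4.5,-20.4,0.6],[-0.3,0.2,6.7,-30.4,0.6],[-0.3,0.2,6.7,-30.4,0.6]],
])

```text
time_s: 7.92
ee_pos: [593.3, -31.7, 157.7]
ee_rot: [0.686, 0.728, -0.001, -0.002]
contact_force: [0.8, 0.9, 0.4]
grip_width: 37.5
```

```bash
python3 - <<'E'
from h import *
delta([((594.5,-28,53),94.1)])
d=vision.snapshot("wrist"); cv2.imwrite("pics/g_wrist.png",d["pixels"])
E
```

```text
t 7.92 tcp [593.3 -31.7 157.7] psi 93.4 w 37.5 F [0.8 0.9 0.4]
   [ 0.35  0.19 10.47] spin -0.7 dist 10.5
```

View pics/g_wrist.png

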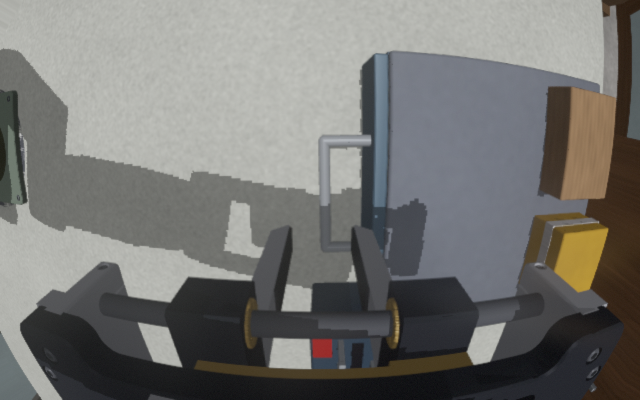

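```bash
python3 - <<'E'
from h import *
d=vision.snapshot("wrist")
for uv in [(325,150),(325,175),(325,195),(325.5,225),(323,137),(325,247)]:
    P=wplane(d,*uv,75); print(uv,P.round(1),incab(P).round(1),wdepth(d,*uv).round(1))
E
```

```text
(325, 150) [595.5  12.1  75. ] [-48.9  39.1  75. ] [595.5  12.2  75.8]
(325, 175) [596.9 -10.   75. ] [-49.1  17.   75. ] [596.8  -9.7  76.5]
(325, 195) [598.  -28.3  75. ] [-49.3  -1.4  75. ] [597.9 -27.4  78. ]
(325.5, 225) [600.3 -57.1  75. ] [-49.1 -30.3  75. ] [600.2 -56.5  76.4]
(323, 137) [593.1  23.3  75. ] [-50.5  50.4  75. ] [593.1  23.5  77.3]
(325, 247) [601.3 -79.7  75. ] [-49.7 -52.9  75. ] [601.2 -78.4  77.6]
```

```bash
sed -i 's/O=np.array(\[647.1,-23.4\])/O=np.array([649.0,-23.8])/' h.py; python3 - <<'E'
from h import *
delta([((597.5,-28,53),94.1)])
E
```

```text
t 8.03 tcp [595.4 -32.  160.5] psi 93.4 w 37.3 F [ 0.6 -0.6  0.4]
   [ 0.39  0.23 10.75] spin -0.7 dist 10.8
```

>>> carry_out([
  [[0.4,0.25,2,-0.7,0.6],[0.4,0.25,4.5,-0.7,0.6],[0.4,0.25,7,-0.7,0.6],[0.4,0.25,9,-0.7,0.6],[0.4,0.25,10.5,-0.7,0.6],[0.4,0.25,10.7,-0.7,0.7],[0.4,0.25,10.7,-0.7,1],[0.4,0.25,10.7,-0.7,1]],
], force=30)

```text
time_s: 9.02
ee_pos: [596.6, -28.1, 53.8]
ee_rot: [0.681, 0.733, -0.001, -0.001]
contact_force: [-8.8, -2.0, 5.3]
grip_width: 11.4
```

```bash
python3 - <<'E'
from h import *
p=np.array(ctrl.read_state()["ee_pos"])
ax=np.array([np.cos(TH),np.sin(TH),0])
delta([(p-ax*160,94.1)])
E
```

```text
t 9.03 tcp [596.6 -28.1  53.8] psi 94.2 w 11.4 F [-8.8 -2.   5.3]
   [  0.03 -16.     0.03] spin 0.1 dist 16.0
```

>>> carry_out([
  [[0,-0.5,0,0,1],[0,-3,0,0,1],[0,-6,0,0,1],[0,-9,0,0,1],[0,-12,0,0,1],[0,-14.5,0,0,1],[0,-15.5,0,0,1],[0,-15.9,0,0,1]],
])

```text
time_s: 10.02
ee_pos: [441.1, -40.1, 53.8]
ee_rot: [0.681, 0.732, 0.002, 0.003]
contact_force: [9.9, -0.5, -8.7]
grip_width: 9.4
```

>>> carry_out([
  [[0,-0.1,0,0,1],[0,-0.1,0,0,1]],
])

```text
time_s: 10.28
ee_pos: [441.1, -40.1, 53.8]
ee_rot: [0.681, 0.732, 0.002, 0.003]
contact_force: [6.0, -1.3, -4.1]
grip_width: 8.7
```

```bash
python3 - <<'E'
from h import *
delta([]); print(incab(ctrl.read_state()["ee_pos"]))
d=vision.snapshot("wrist"); cv2.imwrite("pics/i_wrist.png",d["pixels"])
d=vision.snapshot("side"); cv2.imwrite("pics/i_side.png",d["pixels"])
E
```

```text
t 10.28 tcp [441.1 -40.1  53.8] psi 94.2 w 8.7 F [ 6.  -1.3 -4.1]
[-208.53287483   -1.42483449   53.80405247]
```

View pics/i_side.png

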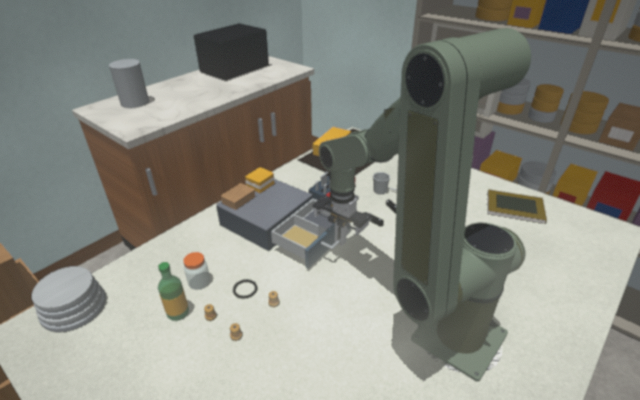

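The drawer is at its stop: TCP travel was 156 mm and it now resists with 6–10 N. Both compartments are visible. Next I let go and rise.

>>> carry_out([
  [[0,0,0,0,0.6],[0,0,0,0,0.6],[0,0,-3,0,0.6],[0,0,-7,0,0.6],[0,0,-12,0,0.5],[0,0,-16,0,0.5]],
])

```text
time_s: 11.12
ee_pos: [437.6, -39.3, 214.7]
ee_rot: [0.681, 0.733, 0.0, 0.0]
contact_force: [0.6, 0.2, 0.1]
grip_width: 46.9
```

```bash
python3 - <<'E'
from h import *
delta([((454,-257,140),177.3)])
d=vision.snapshot("wrist"); cv2.imwrite("pics/j_wrist.png",d["pixels"])
d=vision.snapshot("top"); cv2.imwrite("pics/j_top.png",d["pixels"])
E
```

```text
t 11.12 tcp [437.6 -39.3 214.7] psi 94.2 w 46.9 F [0.6 0.2 0.1]
   [-21.84   0.03   7.47] spin -83.1 dist 23.1
```

View pics/j_wrist.png

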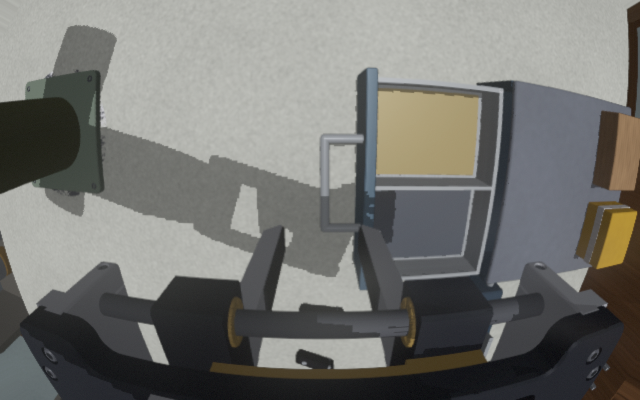

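View pics/j_top.png

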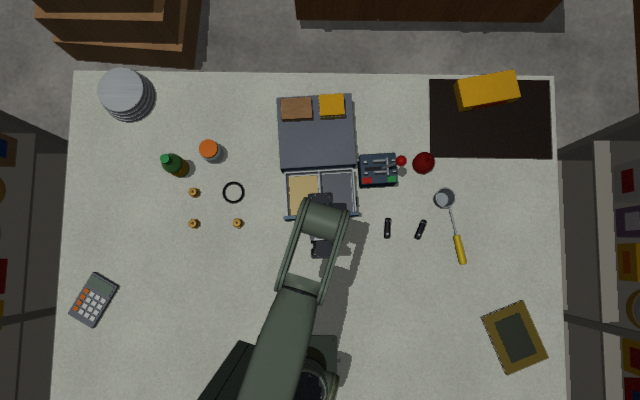

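```bash
python3 - <<'E'
from h import *
d=vision.snapshot("wrist")
for n,uv,z in [("floor R top",(478,97),44),("floor R bot",(475,179),44),("floor L bot",(377,176),44),("floor L top",(379,93),44),("div mid",(440,183),86),("bar",(325,165),77),("darkfloor Rtop",(470,192),44),("darkfloor Rbot",(465,257),44),("face top L",(358,180),86),("face in",(377,190),86),("rim right wall",(430,270),86)]:
    print(n,incab(wplane(d,*uv,z)).round(1),incab(wdepth(d,*uv)).round(1))
H=hsv(d); m=(H[...,2]<50)
t=vision.snapshot("top"); C=cloud(t); T=hsv(t)
roi=np.zeros(m.shape,bool); roi[180:260,370:450]=1
for i,st,c,mm in blobs((T[...,2]<45)&roi,30):
    r=cv2.minAreaRect(np.argwhere(mm)[:,::-1].astype(np.float32)); print(c.round(1),np.round([*r[1],r[2]],1),onplane(t,*r[0],26).round(1))
b=((T[...,0]>8)&(T[...,0]<25)&(T[...,1]>110)); b[:,:150]=0;b[:,260:]=0;b[:185]=0;b[240:]=0
for i,st,c,mm in blobs(b,20): print("w",c.round(1),onplane(t,*c,30).round(1))
E
```

```text
floor R top [-13.7 100.2  44. ] [-16.1 100.   48.4]
floor R bot [-8.2 -4.5 44. ] [-20.8   0.9  66. ]
floor L bot [-140.3   -2.3   44. ] [-141.7   -0.6   50.9]
floor L top [-141.2   95.4   44. ] [-141.4   95.4   45.1]
div mid [-76.4   0.7  86. ] [-76.2   0.5  85.4]
bar [-203.    17.3   77. ] [-201.4    2.2    2.5]
darkfloor Rtop [-13.3 -22.   44. ] [-16.1 -20.5  49.1]
darkfloor Rbot [  -3.7 -117.5   44. ] [ -14.5 -107.    62.6]
face top L [-168.6    3.3   86. ] [-168.7    3.4   86.4]
face in [-147.8   -7.5   86. ] [-139.6  -19.3   45.1]
rim right wall [ -73.7 -109.1   86. ] [ -72.6 -110.6   83.5]
[382.5 184.3] [ 3.6 26.3 83.7] [ 600.  -243.9   26. ]
[386.7 227.8] [ 5.4 19.3  3.4] [ 453.9 -256.4   26. ]
[419.9 229. ] [ 5.6 19.7 21.8] [ 450.4 -367.4   26. ]
w [193.8 192. ] [564.8 395.8  30. ]
w [193.7 223.3] [459.1 391.6  30. ]
w [237.6 222.8] [462.7 244.3  30. ]
```

Compartment centres come out at cabinet (-84, ±55.5). The handles are at about (454,-256) and (450,-367). I'll pick up handle1.

>>> carry_out([
  [[-2,0,0,-10,0.4],[-6,0,0,-20,0.4],[-10,0,0,-30.5,0.4],[-14,0,2,-41,0.4],[-18,0,4,-51.5,0.4],[-21.8,0.1,6,-62,0.4],[-21.8,0.1,6.5,-72.5,0.4],[-21.8,0.1,6.5,-83,0.4]],
])

```text
time_s: 12.32
ee_pos: [452.3, -255.6, 144.0]
ee_rot: [0.022, 1.0, 0.003, -0.003]
contact_force: [-0.3, 0.2, -0.6]
grip_width: 56.5
```

>>> carry_out([
  [[0,0,0,0,0.4]],
])

```text
time_s: 12.45
ee_pos: [453.2, -255.7, 145.4]
ee_rot: [0.026, 1.0, 0.002, -0.002]
contact_force: [-0.6, 0.2, -0.4]
grip_width: 56.6
```

```bash
python3 - <<'E'
from h import *
delta([((455,-256.5,0),177.3)])
d=vision.snapshot("wrist"); cv2.imwrite("pics/k_wrist.png",d["pixels"])
E
```

```text
t 12.45 tcp [ 453.2 -255.7  145.4] psi 177.1 w 56.6 F [-0.6  0.2 -0.4]
   [-0.25 -0.12 14.53] spin -0.2 dist 14.5
```

View pics/k_wrist.png

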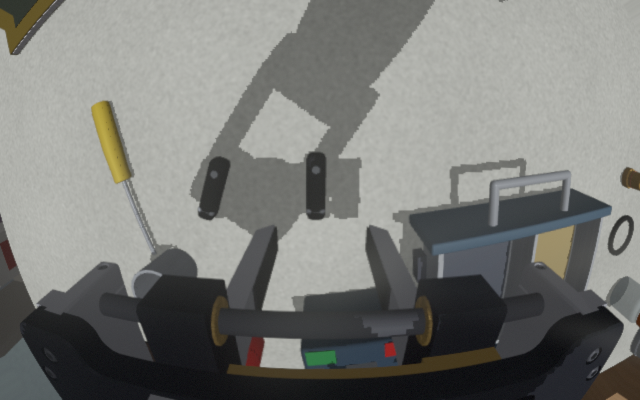

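```bash
cat >> h.py <<'E'
def whandles(d):
    H=hsv(d); m=(H[...,2]<62); m[225:]=0; m[:120]=0
    m=cv2.morphologyEx(m.astype(np.uint8),cv2.MORPH_OPEN,np.ones((3,3)))
    for i,st,c,mm in blobs(m,300,6000):
        dd=d["depth"][mm]; P=np.array([wplane(d,u,v,24) for v,u in np.argwhere(mm)])[:,:2].astype(np.float32)
        r=cv2.minAreaRect(P); box=cv2.boxPoints(r)
        e0,e1=box[1]-box[0],box[2]-box[1]; e=e0 if np.linalg.norm(e0)>np.linalg.norm(e1) else e1
        print("px",c.round(0),"ctr",np.round(r[0],1),"size",np.round(r[1],1),"yaw",np.degrees(np.arctan2(e[1],e[0])).round(1),"zmed",np.median([wdepth(d,u,v)[2] for v,u in np.argwhere(mm)]).round(0))
E
python3 - <<'E'
from h import *
d=vision.snapshot("wrist"); whandles(d)
E
```

```text
px [316. 181.] ctr [ 447.7 -260.2] size [18.  60.5] yaw -3.6 zmed 26.0
px [214. 186.] ctr [ 448.8 -368.9] size [21.4 70.3] yaw -22.6 zmed 26.0
```

```bash
python3 - <<'E'
from h import *
delta([((453.5,-258.5,6),176.5)])
E
```

```text
t 12.55 tcp [ 453.8 -256.1  146.5] psi 177.0 w 56.4 F [ 0.5 -0.3  0.3]
   [-1.000e-02 -2.700e-01  1.405e+01] spin 0.5 dist 14.1
```

>>> carry_out([
  [[0,-0.3,3,0.5,0.4],[0,-0.3,7,0.5,0.4],[0,-0.3,10.5,0.5,0.4],[0,-0.3,13,0.5,0.4],[0,-0.3,14,0.5,0.5],[0,-0.3,14,0.5,1],[0,-0.3,14,0.5,1],[0,-0.3,14,0.5,1]],
], force=25)

```text
time_s: 13.55
ee_pos: [455.5, -260.7, 9.2]
ee_rot: [0.029, 1.0, -0.001, 0.001]
contact_force: [0.1, -0.5, -0.8]
grip_width: 20.6
```

>>> carry_out([
  [[0,0,0,0,1],[0,0,-3,0,1],[0,0,-7,0,1],[0,0,-12,0,1],[0,0,-14,0,1]],
])

```text
time_s: 14.18
ee_pos: [456.2, -261.1, 151.7]
ee_rot: [0.029, 1.0, -0.002, 0.002]
contact_force: [0.7, 0.2, -1.2]
grip_width: 20.2
```

```bash
python3 - <<'E'
from h import *
b=cab(-84-32,-55.5,0)
delta([(b+[0,0,150],94.1),(b+[0,0,50],94.1)])
E
```

```text
t 14.18 tcp [ 456.2 -261.1  151.7] psi 176.7 w 20.2 F [ 0.7  0.2 -1.2]
   [-7.1  17.81  0.14] spin 82.6 dist 19.2
   [-7.05 17.84 10.14] spin 82.6 dist 21.7
```

>>> carry_out([
  [[0,2,0,10.4,1],[-1,5,0,20.8,1],[-2,8,0,31,1],[-4,11,0,41.5,1],[-5.5,14,0,52,1],[-7.1,17.8,0,62.5,1],[-7.1,17.8,0,73,1],[-7.1,17.8,0,82.6,1]],
])

```text
time_s: 15.18
ee_pos: [535.7, -85.4, 147.9]
ee_rot: [0.683, 0.731, -0.0, -0.0]
contact_force: [0.3, 0.2, 0.5]
grip_width: 19.7
```

```bash
python3 - <<'E'
from h import *
b=cab(-84-32,-55.5,0)
delta([(b+[0,0,54],94.1)])
d=vision.snapshot("wrist"); cv2.imwrite("pics/l_wrist.png",d["pixels"])
E
```

```text
t 15.18 tcp [535.7 -85.4 147.9] psi 93.9 w 19.7 F [0.3 0.2 0.5]
   [-0.21  0.15  9.39] spin -0.2 dist 9.4
```

View pics/l_wrist.png

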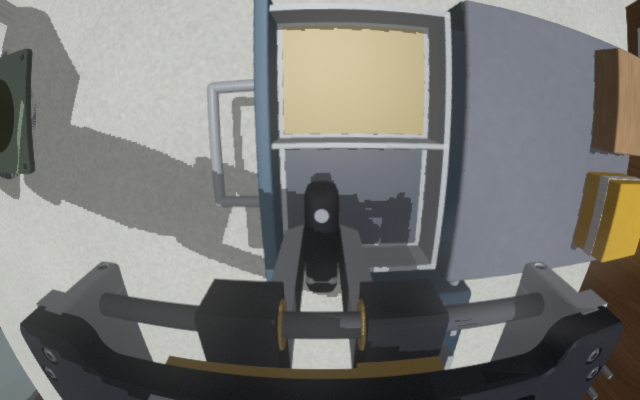

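>>> carry_out([
  [[-0.2,0.15,2,0,1],[-0.2,0.15,5,0,1],[-0.2,0.15,7.5,0,1],[-0.2,0.15,9,0,1],[-0.2,0.15,9.3,0,1],[-0.2,0.15,9.3,0,0.7],[-0.2,0.15,9.3,0,0.66],[-0.2,0.15,9.3,0,0.66]],
])

```text
time_s: 16.23
ee_pos: [538.2, -88.4, 56.0]
ee_rot: [0.681, 0.732, 0.0, 0.001]
contact_force: [-0.1, -0.6, 0.5]
grip_width: 31.8
```

>>> carry_out([
  [[0,0,-3,0,0.66],[0,0,-7,0,0.6],[0,0,-11,0,0.5],[0,0,-12,0,0.4]],
])

```text
time_s: 16.73
ee_pos: [539.6, -88.9, 178.6]
ee_rot: [0.681, 0.732, 0.002, 0.003]
contact_force: [0.1, 0.6, 0.2]
grip_width: 53.6
```

```bash
python3 - <<'E'
from h import *
delta([((451,-368.5,140),158),((451,-368.5,6),158)])
d=vision.snapshot("wrist"); cv2.imwrite("pics/m_wrist.png",d["pixels"])
t=vision.snapshot("top"); C=cloud(t); T=hsv(t)
roi=np.zeros(T.shape[:2],bool); roi[205:260,370:450]=1
for i,st,c,mm in blobs((T[...,2]<45)&roi,30):
    r=cv2.minAreaRect(np.argwhere(mm)[:,::-1].astype(np.float32)); print(c.round(1),np.round([*r[1],r[2]],1),onplane(t,*r[0],26).round(1))
E
```

```text
t 16.73 tcp [539.6 -88.9 178.6] psi 94.1 w 53.6 F [0.1 0.6 0.2]
   [-27.25 -10.87   3.86] spin -63.9 dist 29.6
   [-27.21 -10.96  17.26] spin -63.9 dist 34.0
[419.9 229. ] [ 5.6 19.7 21.8] [ 450.4 -367.4   26. ]
```

View pics/m_wrist.png

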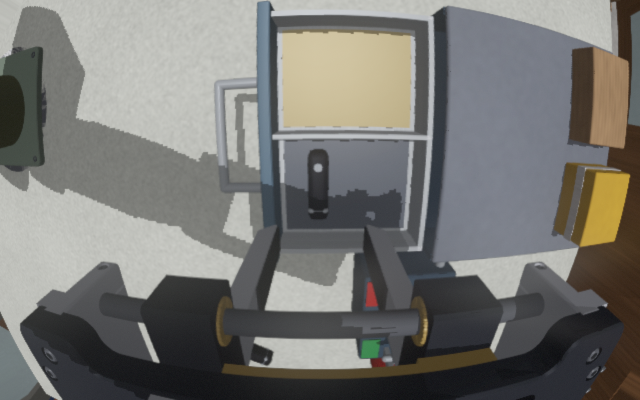

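Handle1 lies flat on the right compartment floor, at pixel (318,183). Handle2 is next.

>>> carry_out([
  [[-4,-1.5,0,-10,0.4],[-8,-3,0,-20,0.4],[-13,-5,0,-30.5,0.4],[-18,-7,0,-41,0.4],[-23,-9,1,-51.5,0.4],[-27.2,-10.9,2.5,-62,0.4],[-27.2,-10.9,4,-64,0.4],[-27.2,-10.9,4,-64,0.4]],
])

```text
time_s: 17.82
ee_pos: [446.2, -364.9, 131.2]
ee_rot: [0.191, 0.982, 0.002, -0.003]
contact_force: [-0.4, -0.1, 0.2]
grip_width: 56.4
```

```bash
python3 - <<'E'
from h import *
delta([((450.5,-369,7),158)])
d=vision.snapshot("wrist"); cv2.imwrite("pics/n_wrist.png",d["pixels"]); whandles(d)
E
```

```text
t 17.82 tcp [ 446.2 -364.9  131.2] psi 158.0 w 56.4 F [-0.4 -0.1  0.2]
   [-0.63 -0.27 12.42] spin 0.0 dist 12.4
px [562. 148.] ctr [506.7 -45.3] size [ 56.7 235.4] yaw -85.5 zmed 61.0
px [315. 192.] ctr [ 445.9 -370.8] size [18.6 63.7] yaw -21.8 zmed 26.0
px [582. 182.] ctr [559.  -43.4] size [39.7 94.6] yaw -88.4 zmed 67.0
```

View pics/n_wrist.png

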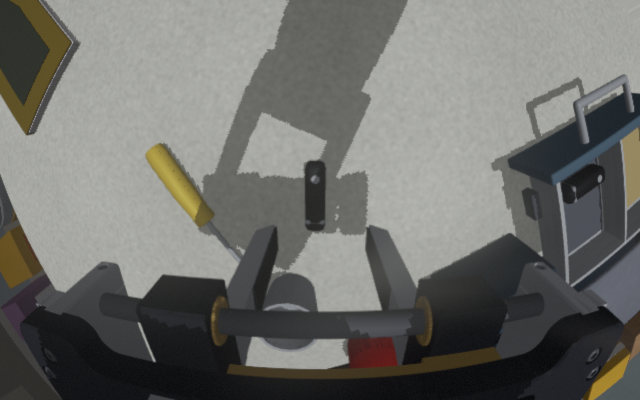

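>>> carry_out([
  [[-0.4,-0.3,3,0,0.4],[-0.5,-0.3,7,0,0.4],[-0.5,-0.3,10,0,0.4],[-0.5,-0.3,12,0,0.4],[-0.5,-0.3,12.5,0,0.5],[-0.5,-0.3,12.5,0,1],[-0.5,-0.3,12.5,0,1],[-0.5,-0.3,12.5,0,1]],
], force=25)

```text
time_s: 18.88
ee_pos: [452.3, -372.8, 11.2]
ee_rot: [0.19, 0.982, -0.001, 0.001]
contact_force: [0.5, -2.0, -0.1]
grip_width: 20.6
```

>>> carry_out([
  [[0,0,0,0,1],[0,0,-3,0,1],[0,0,-7,0,1],[0,0,-12,0,1],[0,0,-14.5,0,1]],
])

```text
time_s: 19.5
ee_pos: [452.6, -373.1, 158.3]
ee_rot: [0.19, 0.982, -0.001, 0.002]
contact_force: [-0.3, -0.8, 0.3]
grip_width: 19.8
```

```bash
python3 - <<'E'
from h import *
b=cab(-84+30,-55.5,0)
delta([(b+[0,0,150],94.1)])
E
```

```text
t 19.5 tcp [ 452.6 -373.1  158.3] psi 158.1 w 19.8 F [-0.3 -0.8  0.3]
   [-2.77 32.38  0.78] spin 64.0 dist 32.5
```

>>> carry_out([
  [[0,3,0,9,1],[0,7,0,19,1],[0,12,0,29,1],[0,17,0,39.5,1],[-1,22,0,50,1],[-2,27,0,60,1],[-2.8,32.4,0.5,64,1],[-2.8,32.4,0.8,64,1]],
])

```text
time_s: 20.5
ee_pos: [599.3, -78.2, 146.5]
ee_rot: [0.679, 0.734, 0.0, -0.0]
contact_force: [-0.1, -0.3, -0.3]
grip_width: 19.9
```

```bash
python3 - <<'E'
from h import *
b=cab(-84+30,-55.5,0)
delta([(b+[0,0,57],94.1)])
d=vision.snapshot("wrist"); cv2.imwrite("pics/o_wrist.png",d["pixels"])
E
```

```text
t 20.5 tcp [599.3 -78.2 146.5] psi 94.4 w 19.9 F [-0.1 -0.3 -0.3]
   [-0.49 -0.06  8.95] spin 0.3 dist 9.0
```

View pics/o_wrist.png

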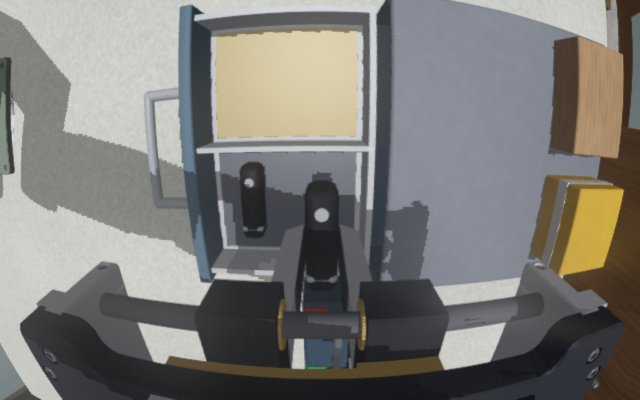

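>>> carry_out([
  [[-0.3,0,2,0,1],[-0.5,0,5,0,1],[-0.5,0,7.5,0,1],[-0.5,0,8.8,0,1],[-0.5,0,9.0,0,1],[-0.5,0,9.0,0,0.7],[-0.5,0,9.0,0,0.66],[-0.5,0,9.0,0,0.66]],
])

```text
time_s: 21.55
ee_pos: [599.3, -86.8, 57.8]
ee_rot: [0.681, 0.732, 0.0, 0.001]
contact_force: [-0.2, -0.6, 0.3]
grip_width: 32.3
```

>>> carry_out([
  [[0,0,-3,0,0.66],[0,0,-7,0,0.6],[0,0,-11,0,0.5],[0,0,-12,0,0.4]],
])

```text
time_s: 22.05
ee_pos: [601.1, -87.2, 180.9]
ee_rot: [0.681, 0.732, 0.002, 0.003]
contact_force: [0.5, -0.2, 0.3]
grip_width: 53.7
```

```bash
python3 - <<'E'
from h import *
delta([((464.5,244,140),94.1)])
d=vision.snapshot("wrist"); cv2.imwrite("pics/p_wrist.png",d["pixels"])
t=vision.snapshot("top"); T=hsv(t)
b=((T[...,0]>8)&(T[...,0]<25)&(T[...,1]>110)); b[:,:150]=0;b[:,270:]=0;b[:185]=0;b[260:]=0
for i,st,c,mm in blobs(b,20): print("w",c.round(1),onplane(t,*c,30).round(1))
E
```

```text
t 22.05 tcp [601.1 -87.2 180.9] psi 94.1 w 53.7 F [ 0.5 -0.2  0.3]
   [ 34.03 -11.27   3.92] spin 0.0 dist 36.1
w [193.9 192.1] [564.6 395.6  30. ]
w [193.8 223.3] [458.9 391.5  30. ]
w [237.5 222.8] [462.6 244.5  30. ]
```

View pics/p_wrist.png

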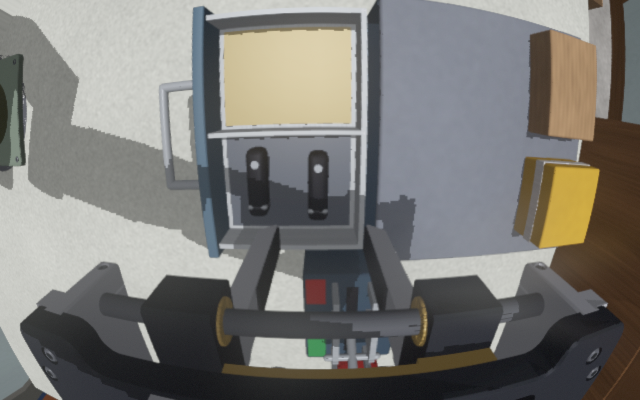

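Both handles lie flat in the right compartment, at pixels (258,181) and (318,185). Next is the nearest weight.

>>> carry_out([
  [[5,-1.6,0,0,0.4],[10.5,-3.4,0,0,0.3],[16,-5.2,0,0,0.3],[21.5,-7,0,0,0.3],[27,-9,1,0,0.3],[32,-10.6,3,0,0.3],[34,-11.3,4,0,0.3],[34,-11.3,4,0,0.3]],
])

```text
time_s: 23.15
ee_pos: [458.5, 244.6, 133.6]
ee_rot: [0.68, 0.733, -0.003, -0.002]
contact_force: [1.1, -0.7, 0.3]
grip_width: 65.8
```

```bash
cat >> h.py <<'E'
def wweights(d):
    H=hsv(d); m=(H[...,0]>8)&(H[...,0]<25)&(H[...,1]>110)&(H[...,2]>40); m[250:]=0
    for i,st,c,mm in blobs(m,80,6000):
        # top face centre: use points with depth-height near 40
        vu=np.argwhere(mm); P=np.array([wdepth(d,u,v) for v,u in vu]); z=np.percentile(P[:,2],95)
        tp=P[P[:,2]>z-5]
        print("px",c.round(0),"n",len(vu),"z95",z.round(0),"ctr",np.round((tp.max(0)+tp.min(0))/2,1),"ext",np.ptp(tp,axis=0).round(0))
E
python3 - <<'E'
from h import *
d=vision.snapshot("wrist"); cv2.imwrite("pics/q_wrist.png",d["pixels"])
wweights(d); delta([((464.5,244,20),94.1)])
E
```

```text
px [520.  23.] n 1917 z95 89.0 ctr [555.8 386.8 199. ] ext [204. 117. 229.]
px [335.  33.] n 620 z95 42.0 ctr [459.4 366.8 175.8] ext [ 27.  77. 276.]
px [446.  45.] n 560 z95 42.0 ctr [515.9 368.8 175.8] ext [124.  81. 276.]
px [586. 136.] n 2457 z95 102.0 ctr [593.1 337.3 205.3] ext [278.  59. 217.]
px [327. 189.] n 664 z95 42.0 ctr [463.4 281.5 175.5] ext [ 26.  93. 276.]
t 23.2 tcp [460.1 244.  134.8] psi 94.2 w 66.1 F [ 0.6 -0.   1.2]
   [-1.000e-02  4.900e-01  1.148e+01] spin 0.1 dist 11.5
```

View pics/q_wrist.png

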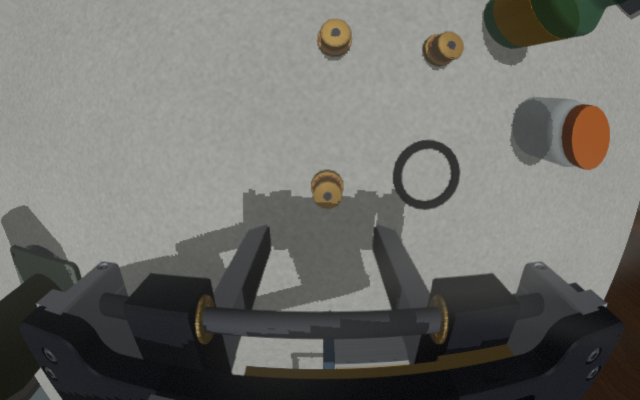

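```bash
python3 - <<'E'
from h import *
d=vision.snapshot("wrist")
for uv in [(327,196),(337,37),(451,45)]:
    print(wplane(d,*uv,40).round(1), wdepth(d,*uv).round(1))
E
sed -i 's/tp=P\[P\[:,2\]>z-5\]/tp=P[(P[:,2]>34)\&(P[:,2]<46)]\n        if len(tp)<20: continue/' h.py
```

```text
[465.6 243.4  40. ] [465.6 243.5  40.4]
[463.2 388.3  40. ] [463.2 387.9  41.7]
[568.7 396.7  40. ] [567.9 396.2  42. ]
```

```bash
python3 - <<'E'
from h import *
delta([((465,243.7,15),94.1)])
E
```

```text
t 23.25 tcp [461.2 243.6 135.8] psi 94.1 w 65.7 F [ 0.6 -0.1 -0.3]
   [-0.    0.41 12.08] spin 0.0 dist 12.1
```

>>> carry_out([
  [[0,0.25,3,0,0.3],[0,0.25,7,0,0.3],[0,0.25,10,0,0.3],[0,0.25,11.5,0,0.3],[0,0.25,12.1,0,0.3],[0,0.25,12.1,0,0.3]],
])

```text
time_s: 24.0
ee_pos: [465.1, 244.4, 16.5]
ee_rot: [0.682, 0.732, 0.0, 0.0]
contact_force: [0.7, 0.9, 0.2]
grip_width: 65.7
```

```bash
python3 - <<'E'
from h import *
delta([((465,243.7,15),94.1)])
E
```

```text
t 24.0 tcp [465.1 244.4  16.5] psi 94.1 w 65.7 F [0.7 0.9 0.2]
   [-0.07 -0.01  0.15] spin -0.0 dist 0.2
```

>>> carry_out([
  [[0,0,0.1,0,0.6],[0,0,0.1,0,1],[0,0,0.1,0,1],[0,0,0.1,0,1],[0,0,-3,0,1],[0,0,-7,0,1],[0,0,-11,0,1],[0,0,-13,0,1]],
], force=25)

```text
time_s: 25.0
ee_pos: [465.3, 245.0, 148.5]
ee_rot: [0.681, 0.732, 0.002, 0.001]
contact_force: [-0.3, 0.1, -1.0]
grip_width: 27.7
```

```bash
python3 - <<'E'
from h import *
b=cab(-84-40,55.5+26,0)
delta([(b+[0,0,145],94.1)])
E
```

```text
t 25.0 tcp [465.3 245.  148.5] psi 94.1 w 27.7 F [-0.3  0.1 -1. ]
   [-19.97   3.99   0.34] spin 0.0 dist 20.4
```

>>> carry_out([
  [[-4,0.8,0,0,1],[-9,1.8,0,0,1],[-14,2.8,0,0,1],[-18,3.6,0,0,1],[-20,4,0.3,0,1],[-20,4,0.3,0,1],[-20,4,0.3,0,1]],
])

```text
time_s: 25.88
ee_pos: [517.9, 48.6, 142.7]
ee_rot: [0.681, 0.732, -0.0, -0.001]
contact_force: [0.1, 0.3, -1.0]
grip_width: 27.6
```

```bash
python3 - <<'E'
from h import *
b=cab(-84-40,55.5+26,0)
delta([(b+[0,0,62],94.1)])
d=vision.snapshot("wrist"); cv2.imwrite("pics/r_wrist.png",d["pixels"])
E
```

```text
t 25.88 tcp [517.9  48.6 142.7] psi 94.1 w 27.6 F [ 0.1  0.3 -1. ]
   [-0.02  0.16  8.07] spin 0.0 dist 8.1
```

View pics/r_wrist.png

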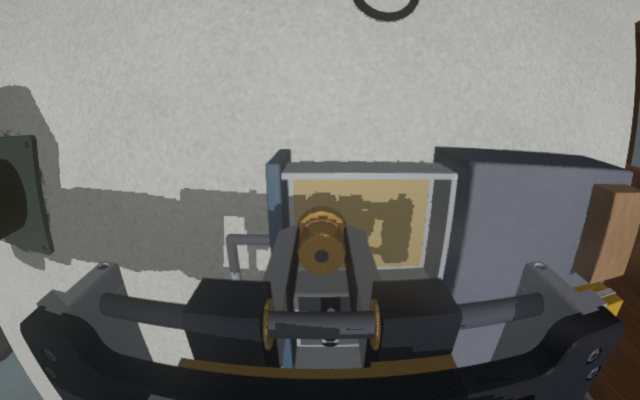

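>>> carry_out([
  [[0,0.7,1,0,1],[0,0.7,3.5,0,1],[0,0.7,6,0,1],[0,0.7,7.8,0,1],[0,0.7,8.1,0,1],[0,0.7,8.1,0,1]],
])

```text
time_s: 26.68
ee_pos: [525.8, 48.5, 62.2]
ee_rot: [0.681, 0.732, 0.0, 0.0]
contact_force: [-0.0, 0.4, -0.2]
grip_width: 27.4
```

>>> carry_out([
  [[0,0,0.1,0,0.65],[0,0,0.1,0,0.62],[0,0,0.1,0,0.62],[0,0,-3,0,0.62],[0,0,-7,0,0.6],[0,0,-10,0,0.4]],
])

```text
time_s: 27.42
ee_pos: [526.0, 48.3, 164.0]
ee_rot: [0.681, 0.732, 0.001, 0.001]
contact_force: [-0.1, 0.5, -0.7]
grip_width: 44.3
```

```bash
python3 - <<'E'
from h import *
delta([((461.5,391,140),94.1)])
d=vision.snapshot("wrist"); cv2.imwrite("pics/s_wrist.png",d["pixels"])
t=vision.snapshot("top"); T=hsv(t)
b=((T[...,0]>8)&(T[...,0]<25)&(T[...,1]>110)); b[:,:150]=0;b[:,270:]=0;b[:185]=0;b[260:]=0
for i,st,c,mm in blobs(b,20): print("w",c.round(1),onplane(t,*c,30).round(1))
E
```

```text
t 27.43 tcp [526.   48.3 164. ] psi 94.1 w 44.3 F [-0.1  0.5 -0.7]
   [34.64 -3.99  2.38] spin -0.0 dist 35.0
w [193.9 192.1] [564.6 395.6  30. ]
w [193.7 223.3] [458.9 391.7  30. ]
```

View pics/s_wrist.png

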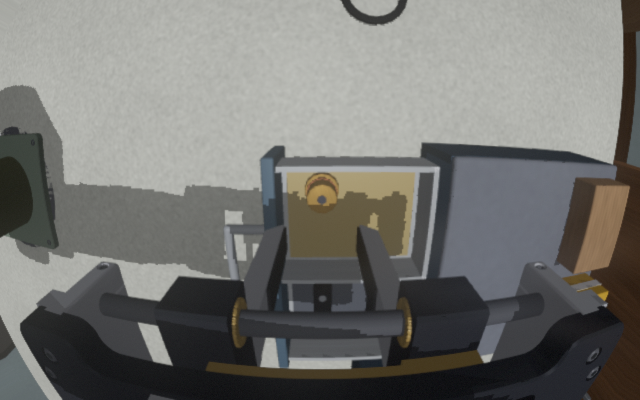

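The first weight stands upright in the left compartment at pixel (321,192). Second weight next.

>>> carry_out([
  [[4,-0.5,0,0,0.4],[9,-1,0,0,0.3],[14.5,-1.7,0,0,0.3],[20,-2.3,0,0,0.3],[25.5,-3,0,0,0.3],[31,-3.6,1,0,0.3],[34.6,-4,2.4,0,0.3],[34.6,-4,2.4,0,0.3]],
])

```text
time_s: 28.52
ee_pos: [458.1, 391.7, 134.7]
ee_rot: [0.68, 0.733, -0.002, -0.001]
contact_force: [0.1, -0.6, 0.1]
grip_width: 65.8
```

```bash
python3 - <<'E'
from h import *
d=vision.snapshot("wrist"); cv2.imwrite("pics/t_wrist.png",d["pixels"])
wweights(d); delta([((462.5,389.5,15),94.1)])
E
```

```text
px [505. 150.] n 2125 z95 90.0 ctr [629.2 452.4  40. ] ext [25. 59. 12.]
px [323. 187.] n 655 z95 42.0 ctr [459.5 394.3  39.7] ext [26. 24.  6.]
px [432. 196.] n 406 z95 42.0 ctr [565.5 398.5  40.4] ext [25. 25.  5.]
t 28.57 tcp [459.1 390.6 135.7] psi 94.2 w 66.0 F [ 0.3 -0.7 -0.4]
   [-0.1   0.37 12.07] spin 0.1 dist 12.1
```

View pics/t_wrist.png

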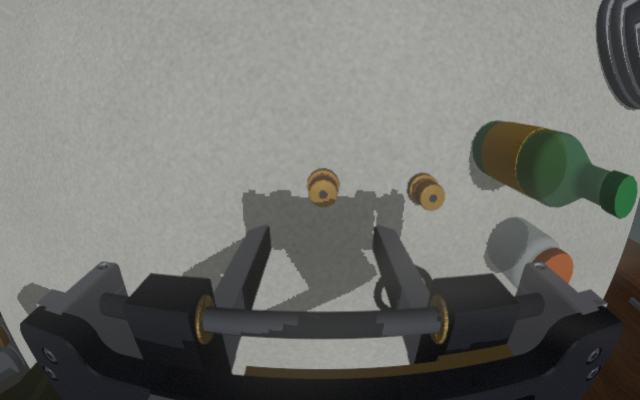

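```bash
python3 - <<'E'
from h import *
d=vision.snapshot("wrist")
for uv in [(323,194),(432,197)]: print(wplane(d,*uv,40).round(1))
delta([((461,391.5,15),94.1)])
E
```

```text
[460.9 391.3  40. ]
[567.  396.3  40. ]
t 28.62 tcp [460.  389.9 136.5] psi 94.1 w 65.8 F [ 0.2 -0.5 -0.1]
   [ 0.17  0.14 12.15] spin 0.0 dist 12.2
```

>>> carry_out([
  [[0.1,0,3,0,0.3],[0.1,0,7,0,0.3],[0.1,0,10,0,0.3],[0.1,0,11.5,0,0.3],[0.1,0,12.1,0,0.3],[0.1,0,12.1,0,0.3]],
])

```text
time_s: 29.38
ee_pos: [461.5, 391.6, 17.7]
ee_rot: [0.682, 0.732, 0.001, 0.0]
contact_force: [-0.1, 0.4, 0.1]
grip_width: 65.8
```

>>> carry_out([
  [[0,0,0.1,0,0.6],[0,0,0.1,0,1],[0,0,0.1,0,1],[0,0,0.1,0,1],[0,0,-3,0,1],[0,0,-7,0,1],[0,0,-11,0,1],[0,0,-13,0,1]],
])

```text
time_s: 30.38
ee_pos: [461.7, 392.4, 149.7]
ee_rot: [0.681, 0.732, 0.002, 0.0]
contact_force: [1.0, 0.1, -1.3]
grip_width: 27.7
```

```bash
python3 - <<'E'
from h import *
b=cab(-84+35,55.5+26,0)
delta([(b+[0,0,145],94.1)])
E
```

```text
t 30.38 tcp [461.7 392.4 149.7] psi 94.1 w 27.7 F [ 1.   0.1 -1.3]
   [-34.7   10.8    0.44] spin 0.0 dist 36.3
```

>>> carry_out([
  [[-4,1.2,0,0,1],[-9.5,3,0,0,1],[-15,4.7,0,0,1],[-20.5,6.4,0,0,1],[-26,8.1,0,0,1],[-31,9.6,0,0,1],[-34.7,10.8,0.4,0,1],[-34.7,10.8,0.4,0,1]],
])

```text
time_s: 31.38
ee_pos: [593.6, 50.5, 142.3]
ee_rot: [0.683, 0.731, -0.0, -0.0]
contact_force: [-0.6, 0.2, -0.8]
grip_width: 27.4
```

>>> carry_out([
  [[0,0,0,0,1]],
])

```text
time_s: 31.5
ee_pos: [592.7, 53.7, 142.5]
ee_rot: [0.681, 0.732, -0.0, -0.001]
contact_force: [0.2, 1.2, -0.9]
grip_width: 27.3
```

```bash
python3 - <<'E'
from h import *
b=cab(-84+35,55.5+26,0)
delta([(b+[0,0,61.5],94.1)])
d=vision.snapshot("wrist"); cv2.imwrite("pics/u_wrist.png",d["pixels"])
E
```

```text
t 31.5 tcp [592.7  53.7 142.5] psi 94.1 w 27.3 F [ 0.2  1.2 -0.9]
   [0.01 0.17 8.1 ] spin -0.0 dist 8.1
```

View pics/u_wrist.png

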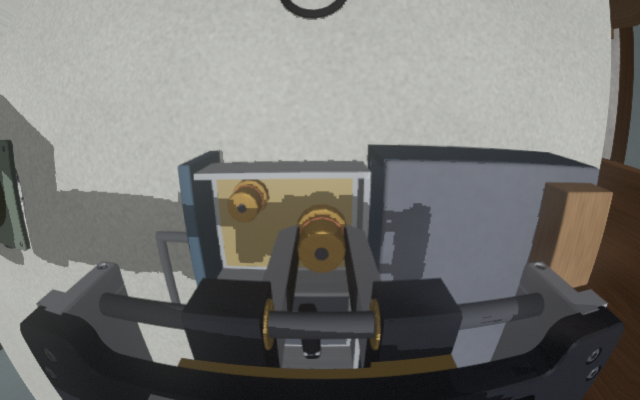

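>>> carry_out([
  [[0,0,1,0,1],[0,0,3.5,0,1],[0,0,6,0,1],[0,0,7.8,0,1],[0,0,8.2,0,1],[0,0,8.2,0,1]],
])

```text
time_s: 32.3
ee_pos: [593.5, 53.7, 61.1]
ee_rot: [0.681, 0.732, 0.0, 0.0]
contact_force: [0.1, -1.1, -1.0]
grip_width: 27.6
```

>>> carry_out([
  [[0,0,0,0,0.66],[0,0,0,0,0.62],[0,0,0,0,0.62],[0,0,-3,0,0.62],[0,0,-7,0,0.6],[0,0,-10,0,0.4]],
])

```text
time_s: 33.05
ee_pos: [593.8, 53.2, 162.9]
ee_rot: [0.681, 0.732, 0.001, 0.001]
contact_force: [0.2, 0.1, -0.4]
grip_width: 44.6
```

```bash
python3 - <<'E'
from h import *
delta([((566.5,396,140),94.1)])
d=vision.snapshot("wrist"); cv2.imwrite("pics/v_wrist.png",d["pixels"])
t=vision.snapshot("top"); T=hsv(t)
b=((T[...,0]>8)&(T[...,0]<25)&(T[...,1]>110)); b[:,:150]=0;b[:,270:]=0;b[:185]=0;b[260:]=0
for i,st,c,mm in blobs(b,20): print("w",c.round(1),onplane(t,*c,30).round(1))
E
```

```text
t 33.05 tcp [593.8  53.2 162.9] psi 94.1 w 44.6 F [ 0.2  0.1 -0.4]
   [34.39 -0.28  2.28] spin -0.0 dist 34.5
w [193.9 192.1] [564.6 395.3  30. ]
```

View pics/v_wrist.png

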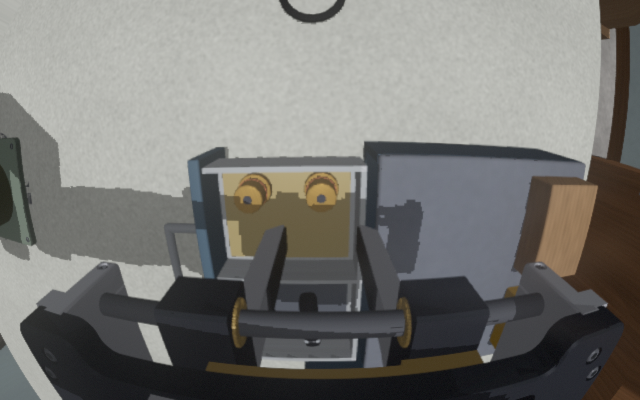

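```bash
python3 - <<'E'
from h import *
t=vision.snapshot("top"); C=cloud(t); T=hsv(t)
m=(C[...,2]>30)&(C[...,2]<250); m[:,:150]=0; m[:,225:]=0; m[:120]=0; m[190:]=0
for i,st,c,mm in blobs(m,30):
    print(st,c.round(1))
    for a,b in [(30,70),(70,110),(110,150),(150,175),(175,200)]:
        k=mm&(C[...,2]>a)&(C[...,2]<b)
        if k.sum()>3: print(a,b,k.sum(),C[k].min(0).round(0),C[k].max(0).round(0))
cv2.imwrite("pics/w_top.png",cv2.resize(t["pixels"][130:240,150:250],None,fx=5,fy=5,interpolation=cv2.INTER_CUBIC))
E
```

```text
[199 140  24  23 418] [210.4 150.7]
30 70 73 [666. 303.  30.] [726. 360.  70.]
70 110 342 [667. 302.  70.] [731. 367. 109.]
[160 153  28  24 475] [173.9 164.1]
30 70 69 [617. 418.  30.] [674. 459.  70.]
70 110 71 [617. 419.  70.] [676. 466. 109.]
110 150 231 [617. 418. 110.] [682. 481. 150.]
150 175 23 [635. 438. 150.] [657. 457. 174.]
175 200 81 [636. 436. 175.] [664. 465. 199.]
```

View pics/w_top.png

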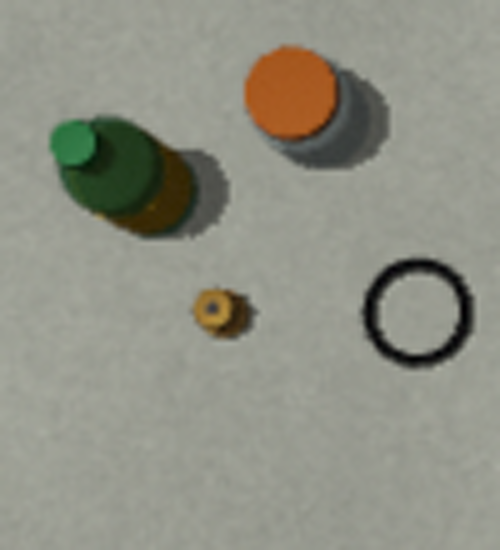

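The bottle is at (649,450) and the jar at (699,335). I'll approach the third weight with psi 213, so the gripper body's narrow side and the camera keep clear of the bottle.

>>> carry_out([
  [[4,0,0,-10.5,0.3],[9,0,0,-21,0.3],[14,0,0,-31.5,0.3],[19,0,0,-42,0.3],[24,-0.1,0,-52.5,0.3],[29,-0.2,0,-63,0.3],[34.4,-0.3,0,-73.5,0.3],[34.4,-0.3,0,-84,0.3]],
])

```text
time_s: 34.2
ee_pos: [563.0, 399.5, 157.5]
ee_rot: [0.011, 1.0, -0.0, -0.002]
contact_force: [0.7, -0.3, 0.6]
grip_width: 65.8
```

>>> carry_out([
  [[0,0,0,-10.5,0.3],[0,0,0,-21,0.3],[0,0,0,-31.5,0.3],[0,0,0,-35,0.3],[0,0,0,-35,0.3],[0,0,0,-35,0.3]],
])

```text
time_s: 34.95
ee_pos: [564.9, 395.8, 159.4]
ee_rot: [-0.284, 0.959, -0.0, -0.001]
contact_force: [-0.5, -0.5, 0.5]
grip_width: 66.1
```

```bash
python3 - <<'E'
from h import *
d=vision.snapshot("wrist"); cv2.imwrite("pics/x_wrist.png",d["pixels"])
wweights(d); delta([((566.5,396,15),-147)])
E
```

```text
px [321. 247.] n 106 z95 41.0 ctr [624.6 435.1  37.7] ext [15. 23.  7.]
t 35.0 tcp [565.2 395.8 159.8] psi -146.9 w 65.7 F [-1.1  0.5  0.6]
   [-0.15 -0.06 14.48] spin 0.1 dist 14.5
```

View pics/x_wrist.png

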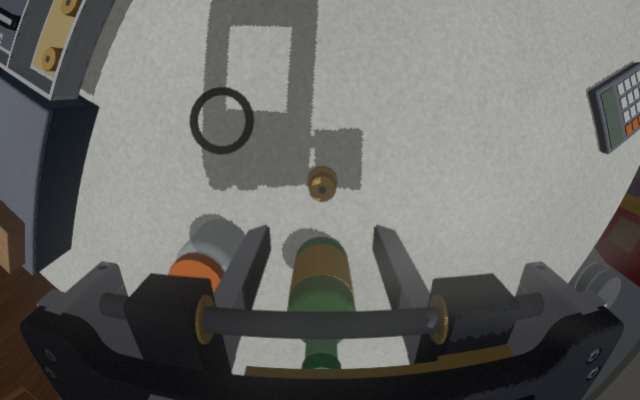

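```bash
python3 - <<'E'
from h import *
d=vision.snapshot("wrist")
print(wplane(d,322,188,40).round(1))
delta([((566.3,396,16),-147)])
E
```

```text
[565.4 397.1  40. ]
t 35.05 tcp [565.3 396.  160.2] psi -146.9 w 65.5 F [-0.4  0.6 -0. ]
   [-0.1  -0.05 14.42] spin 0.1 dist 14.4
```

>>> carry_out([
  [[0,0,3,0,0.3],[0,0,6.5,0,0.3],[0,0,10,0,0.3],[0,0,12.5,0,0.3],[0,0,14,0,0.3],[0,0,14.3,0,0.3],[0,0,14.3,0,0.3]],
])

```text
time_s: 35.92
ee_pos: [566.3, 396.6, 18.9]
ee_rot: [-0.285, 0.959, 0.0, 0.001]
contact_force: [0.1, -0.9, 0.4]
grip_width: 65.9
```

>>> carry_out([
  [[0,0,0,0,0.6],[0,0,0,0,1],[0,0,0,0,1],[0,0,0,0,1],[0,0,-3,0,1],[0,0,-7,0,1],[0,0,-11,0,1],[0,0,-14,0,1]],
])

```text
time_s: 36.92
ee_pos: [566.0, 396.4, 159.9]
ee_rot: [-0.285, 0.959, 0.0, 0.001]
contact_force: [0.9, 1.0, -1.1]
grip_width: 27.4
```

```bash
python3 - <<'E'
from h import *
b=cab(-84+1,55.5-23,0)
delta([(b+[0,0,155],94.1)])
E
```

```text
t 36.92 tcp [566.  396.4 159.9] psi -146.9 w 27.4 F [ 0.9  1.  -1.1]
   [ 21.68 -32.86   0.46] spin -241.0 dist 39.4
```

>>> carry_out([
  [[2,-3,0,8,1],[5,-7.5,0,18,1],[8,-12,0,28.5,1],[11,-16.5,0,39,1],[14,-21,0,49.5,1],[17,-25.5,0,60,1],[20,-30,0,70.5,1],[21.7,-32.9,0,81,1]],
])

```text
time_s: 37.92
ee_pos: [563.0, -0.4, 157.9]
ee_rot: [0.41, 0.912, -0.0, -0.0]
contact_force: [0.4, 0.2, -1.2]
grip_width: 27.7
```

>>> carry_out([
  [[0,0,0,10.5,1],[0,0,0,21,1],[0,0,0,31.5,1],[0,0,0,38,1],[0,0,0,38,1],[0,0,0,38,1]],
])

```text
time_s: 38.67
ee_pos: [563.4, 2.1, 157.8]
ee_rot: [0.681, 0.733, -0.0, -0.0]
contact_force: [1.3, 0.7, -0.3]
grip_width: 28.0
```

```bash
python3 - <<'E'
from h import *
b=cab(-84+1,55.5-23,0)
delta([(b+[0,0,64],94.1)])
d=vision.snapshot("wrist"); cv2.imwrite("pics/y_wrist.png",d["pixels"])
E
```

```text
t 38.67 tcp [563.4   2.1 157.8] psi 94.2 w 28.0 F [ 1.3  0.7 -0.3]
   [0.06 0.06 9.38] spin 0.1 dist 9.4
```

View pics/y_wrist.png

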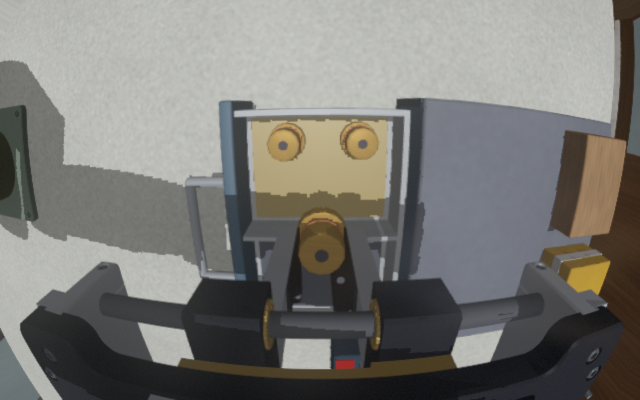

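>>> carry_out([
  [[0.1,0,1,0,1],[0.1,0,3.5,0,1],[0.1,0,6.5,0,1],[0.1,0,8.8,0,1],[0.1,0,9.4,0,1],[0.1,0,9.4,0,1]],
])

```text
time_s: 39.48
ee_pos: [563.5, 3.1, 63.9]
ee_rot: [0.681, 0.732, -0.0, -0.0]
contact_force: [0.6, 0.1, 0.1]
grip_width: 27.4
```

>>> carry_out([
  [[0,0,0.1,0,0.66],[0,0,0.1,0,0.62],[0,0,0.1,0,0.62],[0,0,-3,0,0.62],[0,0,-7,0,0.6],[0,0,-11,0,0.58]],
])

```text
time_s: 40.22
ee_pos: [563.2, 3.0, 175.1]
ee_rot: [0.681, 0.732, -0.0, -0.0]
contact_force: [0.1, -0.6, -0.2]
grip_width: 39.1
```

```bash
python3 - <<'E'
from h import *
delta([((441,-40,170),94.1)])
d=vision.snapshot("wrist"); cv2.imwrite("pics/z_wrist.png",d["pixels"])
E
```

```text
t 40.23 tcp [563.2   3.  175.1] psi 94.1 w 39.1 F [ 0.1 -0.6 -0.2]
   [ -3.42 -12.5    0.51] spin 0.0 dist 13.0
```

View pics/z_wrist.png

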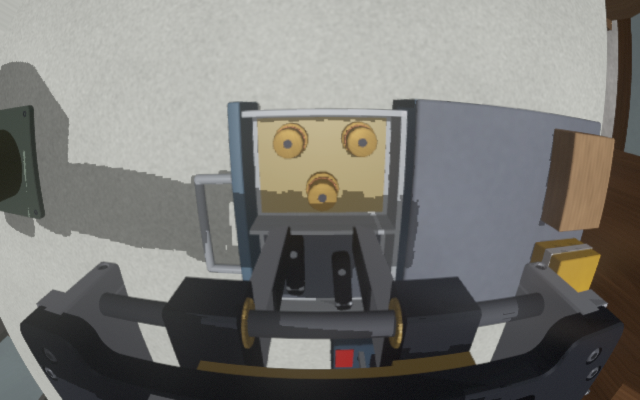

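```bash
python3 - <<'E'
from h import *
d=vision.snapshot("wrist")
cv2.imwrite("pics/z2.png",cv2.resize(d["pixels"][100:240,230:430],None,fx=4,fy=4,interpolation=cv2.INTER_CUBIC))
for uv in [(289,144),(362,143),(322,197),(322,202),(315,197),(329,197),(322,190)]: print(uv,incab(wdepth(d,*uv)).round(1))
E
```

```text
(289, 144) [-107.    79.5   85.1]
(362, 143) [-41.2  80.5  85.3]
(322, 197) [-77.3  29.5  85.2]
(322, 202) [-77.2  23.8  82.8]
(315, 197) [-83.8  29.6  85.5]
(329, 197) [-70.7  29.1  84. ]
(322, 190) [-77.3  36.4  85.6]
```

View pics/z2.png

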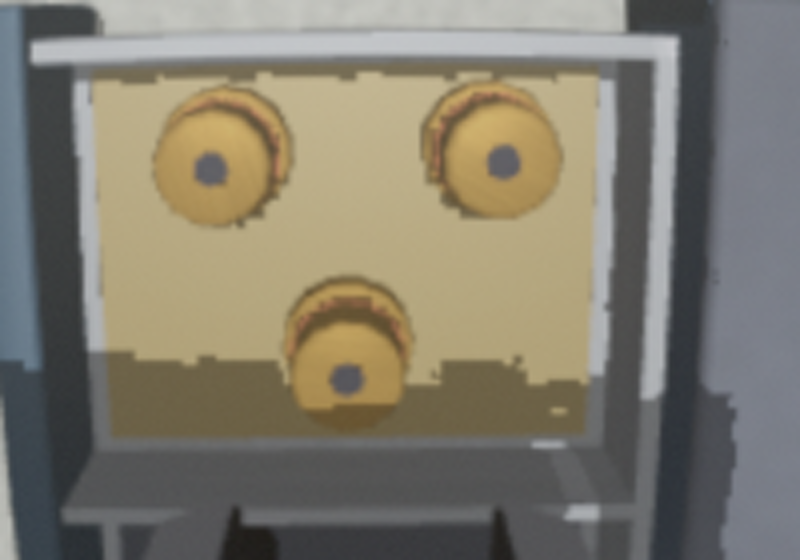

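```bash
python3 - <<'E'
from h import *
d=vision.snapshot("wrist")
for uv,z in [((206,245),77),((202,215),77),((254,165),86),((230,150),96),((395,180),86),((388,170),44),((258,170),44)]: print(uv,incab(wplane(d,*uv,z)).round(1),incab(wdepth(d,*uv)).round(1))
E
```

```text
(206, 245) [-200.   -25.9   77. ] [-200.5  -26.4   75.9]
(202, 215) [-199.7    8.2   77. ] [-200.6    7.5   75.1]
(254, 165) [-139.3   61.    86. ] [-148.    52.8   45.2]
(230, 150) [-158.4   76.8   96. ] [-159.2   76.5   93.4]
(395, 180) [-9.1 46.6 86. ] [-9.4 46.9 87. ]
(388, 170) [-6.5 47.  44. ] [-12.9  52.8  71. ]
(258, 170) [-144.2   47.1   44. ] [-143.8   47.4   45.5]
```

All five pieces are on the floors and upright: weight tops measure 85 mm, which is 44+40. The dark edge on the third one is only a shadow. The bar is now at about cabinet x -203, so I'll grip it.

```bash
python3 - <<'E'
from h import *
b=cab(-204,-2,0)
delta([(b+[0,0,160],94.1),(b+[0,0,53],94.1)])
E
```

```text
t 40.38 tcp [565.7   2.7 177. ] psi 94.1 w 39.3 F [-0.6  0.4 -0.1]
   [ -3.44 -12.29   1.63] spin 0.0 dist 12.9
   [ -3.42 -12.36  12.33] spin 0.0 dist 17.8
```

>>> carry_out([
  [[-1,-4,0,0,0.6],[-2.4,-9,0,0,0.6],[-3.4,-12.3,0.5,0,0.6],[-3.4,-12.3,1.5,0,0.6],[-3.4,-12.3,1.5,0,0.6]],
])

```text
time_s: 41.0
ee_pos: [442.7, -39.3, 157.3]
ee_rot: [0.681, 0.732, -0.0, -0.001]
contact_force: [-0.1, 0.1, 0.6]
grip_width: 37.7
```

```bash
python3 - <<'E'
from h import *
b=cab(-204,-2,0)
d=vision.snapshot("wrist"); cv2.imwrite("pics/aa_wrist.png",d["pixels"])
delta([(b+[0,0,53],94.1)])
for uv in [(325,190),(325,175)]: print(incab(wplane(d,*uv,77)).round(1),incab(wdepth(d,*uv)).round(1))
E
```

```text
t 41.05 tcp [443.5 -39.3 158. ] psi 94.1 w 37.5 F [-0.3  1.   0.6]
   [-0.13  0.22 10.5 ] spin 0.0 dist 10.5
[-203.3    8.5   77. ] [-203.3    9.2   79.6]
[-203.3   22.    77. ] [-203.3   22.    77. ]
```

View pics/aa_wrist.png

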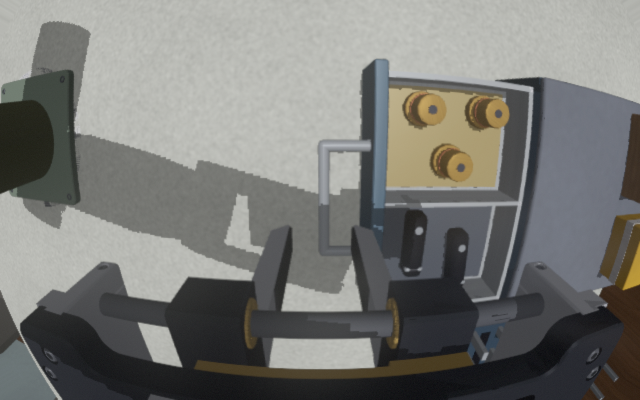

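>>> carry_out([
  [[-0.1,0.2,2,0,0.6],[-0.1,0.2,4.5,0,0.6],[-0.1,0.2,7,0,0.6],[-0.1,0.2,9,0,0.6],[-0.1,0.2,10.4,0,0.6],[-0.1,0.2,10.5,0,0.7],[-0.1,0.2,10.5,0,1],[-0.1,0.2,10.5,0,1]],
], force=30)

```text
time_s: 42.05
ee_pos: [445.9, -40.7, 54.8]
ee_rot: [0.681, 0.732, 0.0, 0.001]
contact_force: [-1.4, -0.0, 1.0]
grip_width: 11.9
```

```bash
python3 - <<'E'
from h import *
delta([((596.6,-28.1,53),94.1)])
E
```

```text
t 42.05 tcp [445.9 -40.7  54.8] psi 94.1 w 11.9 F [-1.4 -0.   1. ]
   [ 0.18 15.12  0.2 ] spin 0.0 dist 15.1
```

>>> carry_out([
  [[0,0,0,0,1],[0,0.8,0,0,1],[0,2.3,0,0,1],[0,4.3,0,0,1],[0,6.3,0,0,1],[0,8.3,0,0,1],[0,10.3,0,0,1],[0,12,0,0,1]],
])

```text
time_s: 43.05
ee_pos: [566.0, -31.5, 54.7]
ee_rot: [0.681, 0.732, 0.0, -0.0]
contact_force: [-3.6, 0.7, 6.3]
grip_width: 9.0
```

>>> carry_out([
  [[0,1.2,0,0,1],[0,2.2,0,0,1],[0,2.9,0,0,1],[0,3.2,0,0,1],[0,3.2,0,0,1]],
])

```text
time_s: 43.68
ee_pos: [595.6, -29.2, 54.7]
ee_rot: [0.681, 0.732, -0.001, -0.002]
contact_force: [-7.1, 1.8, 9.0]
grip_width: 8.8
```

```bash
python3 - <<'E'
from h import *
delta([((596.6,-28.1,53),94.1)])
d=vision.snapshot("wrist"); cv2.imwrite("pics/ab_wrist.png",d["pixels"])
E
```

```text
t 43.67 tcp [595.6 -29.2  54.7] psi 94.1 w 8.8 F [-7.1  1.8  9. ]
   [0.1  0.1  0.17] spin 0.0 dist 0.2
```

View pics/ab_wrist.png

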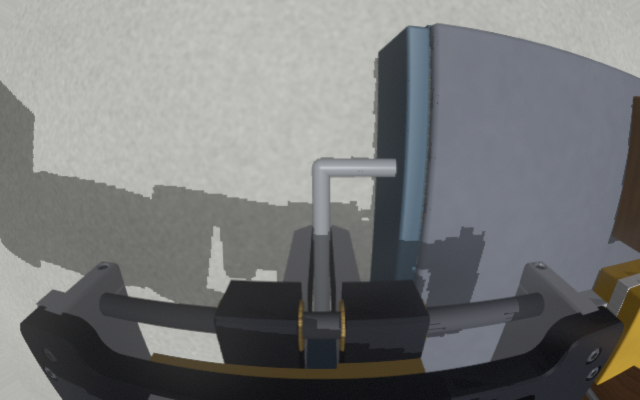

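>>> carry_out([
  [[0,0.2,0,0,1],[0,0.4,0,0,1],[0,0.5,0,0,1],[0,0.5,0,0,1]],
])

```text
time_s: 44.22
ee_pos: [595.6, -29.1, 54.6]
ee_rot: [0.681, 0.732, -0.005, -0.005]
contact_force: [-18.5, -0.5, 19.3]
grip_width: 9.0
```

The drawer is home: the push rose to 18 N with no further travel. Now release and go back to the ball.

>>> carry_out([
  [[0,-0.45,0,0,1],[0,-0.45,0,0,0.65],[0,-0.45,0,0,0.6],[0,-0.45,0,0,0.6],[0,-0.45,-3,0,0.6],[0,-0.45,-8,0,0.5],[0,-0.45,-14,0,0.3],[0,-0.45,-20,0,0.2]],
])

```text
time_s: 45.22
ee_pos: [597.3, -29.6, 255.3]
ee_rot: [0.681, 0.732, -0.0, -0.0]
contact_force: [-0.0, -0.2, -0.1]
grip_width: 64.1
```

```bash
python3 - <<'E'
from h import *
b=cab(-18.5,-251,0)
delta([(b+[0,0,275],4.1),(b+[0,0,198],4.1)])
t=vision.snapshot("top"); cv2.imwrite("pics/ac_top.png",cv2.resize(t["pixels"][85:260,260:440],None,fx=4,fy=3.4,interpolation=cv2.INTER_CUBIC))
H=hsv(t); m=((H[...,0]<6)|(H[...,0]>174))&(H[...,1]>130); m[:,:390]=0; m[:,412:]=0; m[:140]=0; m[175:]=0
for i,st,c,mm in blobs(m): print(st,c,incab(onplane(t,*c,216)+[1.9,-.4,0]).round(1))
E
```

```text
t 45.23 tcp [597.3 -29.6 255.3] psi 94.1 w 64.1 F [-0.  -0.2 -0.1]
   [-24.89   3.35  -1.97] spin 90.0 dist 25.2
   [-24.89   3.35   5.73] spin 90.0 dist 25.8
[396 156  10  10  83] [400.51807229 160.37349398] [ -17.6 -250.2  216. ]
```

View pics/ac_top.png

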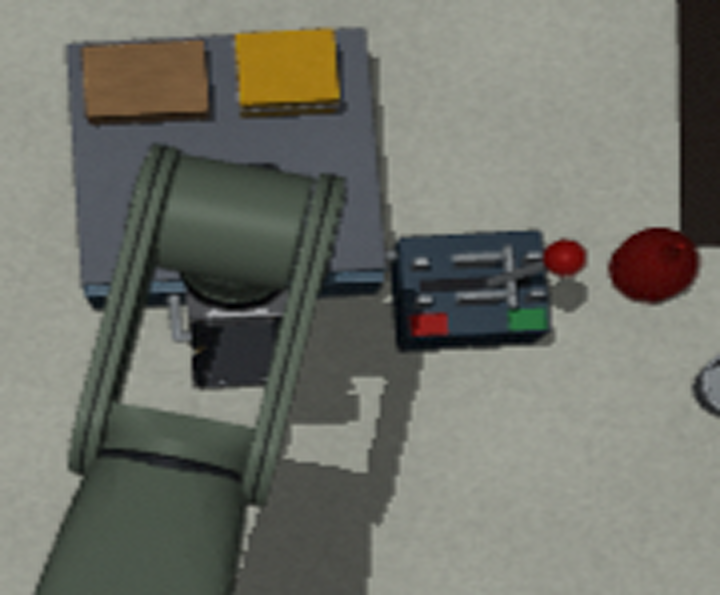

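>>> carry_out([
  [[-3,0.4,-2,10.4,0.2],[-7,1,-2,20.8,0.2],[-11,1.5,-2,31.2,0.2],[-15,2,-2,41.6,0.2],[-19,2.6,-2,52,0.2],[-23,3.1,-2,62.4,0.2],[-24.9,3.4,-2,72.8,0.2],[-24.9,3.4,-2,83.2,0.2]],
])

```text
time_s: 46.28
ee_pos: [649.1, -277.8, 272.4]
ee_rot: [0.996, 0.091, -0.0, -0.0]
contact_force: [0.2, 0.7, 0.0]
grip_width: 75.1
```

>>> carry_out([
  [[0,0,0,6.8,0.2],[0,0,0,6.8,0.2],[0,0,0,6.8,0.2]],
])

```text
time_s: 46.65
ee_pos: [649.2, -275.5, 273.6]
ee_rot: [0.999, 0.037, -0.0, -0.0]
contact_force: [0.5, -0.5, 0.3]
grip_width: 74.8
```

```bash
python3 - <<'E'
from h import *
b=cab(-18,-250.5,0)
delta([(b+[0,0,198],4.1)])
E
```

```text
t 46.65 tcp [ 649.2 -275.5  273.6] psi 4.2 w 74.8 F [ 0.5 -0.5  0.3]
   [-0.01 -0.06  7.56] spin 0.1 dist 7.6
```

>>> carry_out([
  [[0,0,2.5,0,0.2],[0,0,5,0,0.3],[0,0,7.2,0,0.4],[0,0,7.6,0,0.4],[0,0,7.6,0,0.4]],
])

```text
time_s: 47.28
ee_pos: [649.3, -275.6, 198.3]
ee_rot: [0.999, 0.036, 0.0, 0.0]
contact_force: [-0.6, -0.3, 0.2]
grip_width: 56.5
```

```bash
python3 - <<'E'
from h import *
b=cab(-18,-250.5,0)
delta([(b+[0,0,197.5],4.1)])
d=vision.snapshot("wrist"); cv2.imwrite("pics/ad_wrist.png",d["pixels"]); wball(d)
E
```

```text
t 47.27 tcp [ 649.3 -275.6  198.3] psi 4.1 w 56.5 F [-0.6 -0.3  0.2]
   [-0.03 -0.06  0.08] spin 0.0 dist 0.1
ball px [317.4 251.3] cab [ -18.4 -248.7  214.9] th 0.334 lift -1.1
```

View pics/ad_wrist.png

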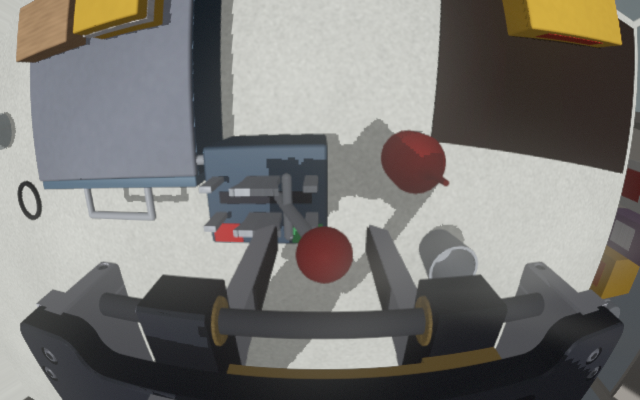

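The ball (324,255) sits between the fingers. I'll close, then lift along the stem, which here means up and to the right.

>>> carry_out([
  [[0,-0.05,0.1,0,0.55],[0,-0.05,0.1,0,0.8],[0,-0.05,0.1,0,1],[0,-0.05,0.1,0,1],[0,-0.05,0.1,0,1]],
], force=25)

```text
time_s: 47.95
ee_pos: [649.4, -275.4, 197.7]
ee_rot: [0.999, 0.036, 0.001, 0.0]
contact_force: [0.9, -0.9, 3.0]
grip_width: 32.9
```

>>> carry_out([
  [[0,0.25,-0.7,0,1],[0,0.5,-1.4,0,1],[0,0.75,-2.1,0,1],[0,0.87,-2.5,0,1],[0,0.87,-2.5,0,1]],
])

```text
time_s: 48.58
ee_pos: [649.6, -283.7, 222.1]
ee_rot: [0.999, 0.036, -0.0, -0.0]
contact_force: [1.1, 1.8, -4.2]
grip_width: 33.0
```

```bash
python3 - <<'E'
from h import *
g=lambda th,l: cab(-18,-195-np.sin(th)*(165+l),60+np.cos(th)*(165+l)-18.8)
T=[(.34,26),(.17,26),(0,26),(-.17,26),(-.34,26),(-.34,12)]
delta([(g(*t),4.1) for t in T])
d=vision.snapshot("wrist"); wball(d)
E
```

```text
t 48.58 tcp [ 649.6 -283.7  222.1] psi 4.1 w 33.0 F [ 1.1  1.8 -4.2]
   [-0.   -0.06  0.08] spin -0.0 dist 0.1
   [-0.   -3.2  -0.74] spin -0.0 dist 3.3
   [-0.   -6.43 -1.01] spin -0.0 dist 6.5
   [-0.   -9.66 -0.74] spin -0.0 dist 9.7
   [ -0.   -12.8    0.08] spin -0.0 dist 12.8
   [ -0.   -12.33   1.4 ] spin -0.0 dist 12.4
ball px [316.9 253.5] cab [ -19.4 -256.5  240.1] th 0.329 lift 25.3
```

>>> carry_out([
  [[0,-1.6,-0.5,0,1],[0,-3.2,-0.8,0,1],[0,-4.8,-1.0,0,1],[0,-6.4,-1.1,0,1],[0,-8.0,-1.0,0,1],[0,-9.6,-0.8,0,1],[0,-11.2,-0.5,0,1],[0,-12.7,0,0,1]],
])

```text
time_s: 49.62
ee_pos: [640.5, -157.1, 222.1]
ee_rot: [0.999, 0.036, 0.0, 0.001]
contact_force: [0.1, -12.9, 1.0]
grip_width: 33.3
```

```bash
python3 - <<'E'
from h import *
g=lambda th,l: cab(-18,-195-np.sin(th)*(165+l),60+np.cos(th)*(165+l)-18.8)
T=[(-.34,26),(-.34,12),(-.34,0)]
delta([(g(*t),4.1) for t in T])
d=vision.snapshot("wrist"); wball(d); cv2.imwrite("pics/ae_wrist.png",d["pixels"])
E
```

```text
t 49.62 tcp [ 640.5 -157.1  222.1] psi 4.1 w 33.3 F [  0.1 -12.9   1. ]
   [ 0.   -0.11  0.09] spin -0.0 dist 0.1
   [0.   0.35 1.41] spin -0.0 dist 1.5
   [0.   0.75 2.54] spin -0.0 dist 2.6
ball px [325.3 247.1] cab [ -20.7 -134.7  229.2] th -0.342 lift 14.7
```

View pics/ae_wrist.png

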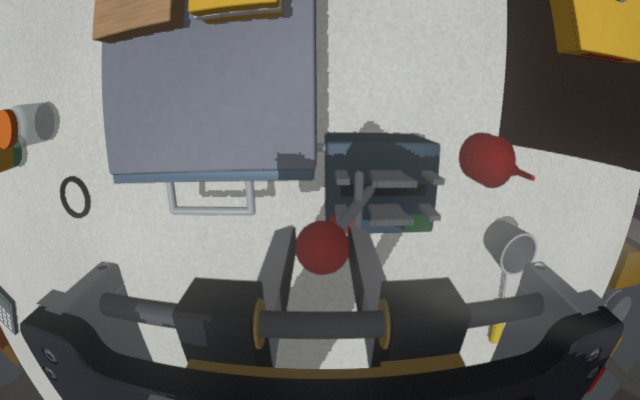

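>>> carry_out([
  [[0,0.2,0.3,0,1],[0,0.3,0.6,0,1],[0,0.35,0.8,0,1],[0,0.35,0.8,0,0.6],[0,0.35,0.8,0,0.5],[0,0.35,0.8,0,0.4],[0,0.35,0.8,0,0.4]],
])

```text
time_s: 50.55
ee_pos: [641.2, -159.2, 214.3]
ee_rot: [0.999, 0.036, 0.0, -0.001]
contact_force: [-0.9, 0.1, 0.3]
grip_width: 56.2
```

```bash
python3 - <<'E'
from h import *
delta([])
d=vision.snapshot("wrist"); wball(d); cv2.imwrite("pics/af_wrist.png",d["pixels"])
E
```

```text
t 50.55 tcp [ 641.2 -159.2  214.3] psi 4.2 w 56.2 F [-0.9  0.1  0.3]
ball px [337.7 239.6] cab [ -18.1 -144.8  214.8] th -0.314 lift -2.3
```

View pics/af_wrist.png

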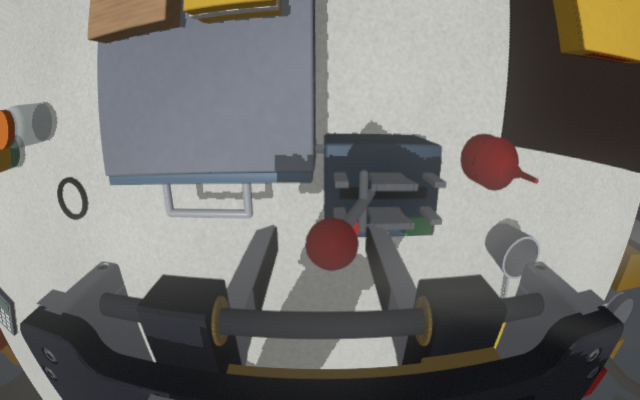

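The lever has dropped into the left notch, with the ball at z about 215. I'll open fully, withdraw upwards and check.

>>> carry_out([
  [[0,0.2,0,0,0.2],[0,0.2,0,0,0.1],[0,0.2,-3,0,0.1],[0,0.2,-7,0,0.1],[-3,0.2,-11,0,0.1],[-8,0.2,-14,0,0.1],[-13,0.2,-14,0,0.1],[-17,0.2,-14,0,0.1]],
])

```text
time_s: 51.6
ee_pos: [470.0, -174.8, 355.0]
ee_rot: [0.999, 0.036, 0.001, 0.001]
contact_force: [0.1, -0.4, 0.2]
grip_width: 84.9
```

>>> carry_out([
  [[-4,4,0,0,0.1],[-8,9,0,0,0.1],[-11,14,0,0,0.1],[-11,16,0,0,0.1],[-11,16,0,0,0.1],[-11,16,0,0,0.1]],
])

```text
time_s: 52.35
ee_pos: [374.0, -340.9, 353.8]
ee_rot: [0.999, 0.037, 0.0, -0.001]
contact_force: [0.4, -0.1, -0.8]
grip_width: 84.6
```

```bash
python3 - <<'E'
from h import *
delta([])
t=vision.snapshot("top"); cv2.imwrite("pics/ag_top.png",t["pixels"])
s=vision.snapshot("side"); cv2.imwrite("pics/ag_side.png",cv2.resize(s["pixels"][130:260,200:380],None,fx=4.4,fy=4.4,interpolation=cv2.INTER_CUBIC))
H=hsv(t); m=((H[...,0]<6)|(H[...,0]>174))&(H[...,1]>130); m[:,:355]=0; m[:,412:]=0; m[:140]=0; m[175:]=0
for i,st,c,mm in blobs(m): print(st,c,incab(onplane(t,*c,216)+[1.9,-.4,0]).round(1), np.percentile(cloud(t)[mm][:,2],[50,90]))
H=hsv(s); m=((H[...,0]<6)|(H[...,0]>174))&(H[...,1]>110); m[:,:300]=0;m[:,340:]=0; m[:150]=0;m[185:]=0
for i,st,c,mm in blobs(m): print("side",st,c)
# triangulate
def tri(a,ua,b,ub):
    o1,r1=ray(a,*ua); o2,r2=ray(b,*ub); A=np.stack([r1,-r2],1); x=np.linalg.lstsq(A,o2-o1,rcond=None)[0]
    p,q=o1+r1*x[0],o2+r2*x[1]; return (p+q)/2,np.linalg.norm(p-q)
E
```

```text
t 52.35 tcp [ 374.  -340.9  353.8] psi 4.2 w 84.6 F [ 0.4 -0.1 -0.8]
[359 158  11  11  98] [363.85714286 162.90816327] [ -18.8 -138.9  216. ] [226.27542452 233.77386459]
side [314 160  10   9  72] [318.69444444 164.09722222]
```

View pics/ag_top.png

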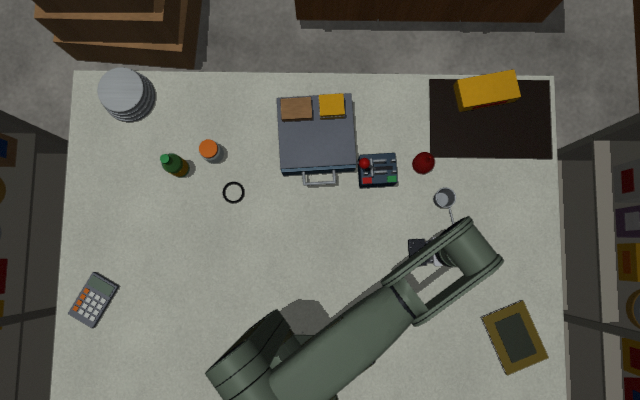

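View pics/ag_side.png

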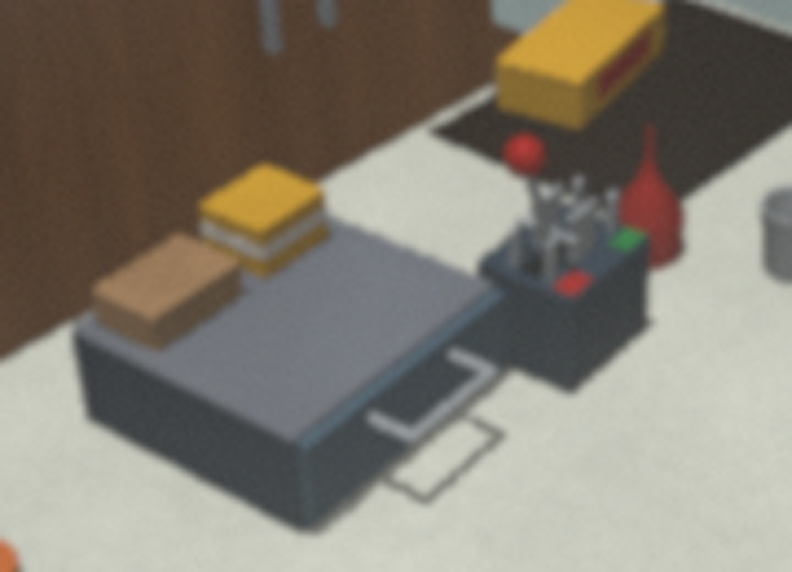

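The ball blob is at (363.86,162.91), 98 px, identical to the locked start picture. The drawer looks home, the counter is clear of spares and the robot is free. I'll hand in.

```bash
python3 - <<'E'
from rig import workorder
print(workorder.hand_in())
E
```

```text
the job is handed in; nothing more can be done
None
```

I finished the job and handed it in at about 52 s of the 210 s allowed; the hand-in gave no verdict.

I moved the lever to the right notch and pulled the drawer to its stop. All five spares were present: two handles went into the right compartment and three weights into the left. I then closed the drawer and brought the lever back to the left notch.

**Last checks**
- **Spares:** before closing, the wrist camera showed all five on their floors, none on another. Weight tops were at about 85 mm, which is right for upright weights. I could not see them again once the drawer was shut.
- **Drawer:** it stopped moving while the push rose to about 18 N, at the handle's starting position to within about 1 mm.
- **Lever:** the red ball is at exactly the same pixels as in the first, locked picture.
- **Other items:** I saw none of the other things shifted in the last top view, though the arm hid the screwdriver. The robot was clear of everything.

**What disagreed or went wrong**
- **Camera offsets:** the top camera and the arm differed by 2–3 mm along x, so I corrected from the wrist camera.
- **Drawer in use:** the handle read about 3 mm further in after the loading than before it. This was after the pull-out step was done.
- **Lever, first lowering:** it stuck at about 11 mm of lift going into the right notch, and dropped in when I let go.
- **Lever, return:** after the swing back the ball measured about 10 mm lower than the commanded lift, so it had probably slipped in the fingers. It dropped into the left notch on release.

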